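# Load the joint test rig's weight hanger

## Task

Load the test rig for its droop check: slide both slotted weights onto the hanger that hangs from the rig's load arm, the thick one first so that it sits on the hanger's foot and the thin one flat on top of it, each pushed home until the rod is at its middle. Stagger the slots so that they face at least a quarter turn apart and neither weight can slide off. Lower the weights gently, without dropping them, bearing down on the load arm or setting the hanger swinging wildly, let go, and leave the other things on the table alone.

Things in the scene. Friction and masses are not known exactly. Their poses are not given: they have to be found in the camera images.
- thick_center (a point): thick slotted weight, dark steel disc 60 mm across, 30 mm thick, about 570 g (15 % either way), lying flat. A 12 mm wide slot cuts through its whole thickness from the rim along its +x to a square floor 6 mm past the centre, so the 8 mm rod at the disc's centre has 2 mm to spare at both sides and behind. Point at the disc's centre, half-way up; x out through the slot's mouth, z up
- thin_center (a point): thin slotted weight: same material, diameter, slot and axes, but 15 mm thick and about 285 g (15 % either way). Point at the disc's centre, half-way up; x out through the slot's mouth, z up. On both weights a small brass plug marks the top face opposite the slot
- thick_slot (a point): middle of the slot's mouth on the thick weight's rim, 30 mm from its centre along its x, half-way up
- thin_slot (a point): middle of the slot's mouth on the thin weight's rim, 30 mm from its centre along its x, half-way up
- rail_top (a point): aluminium profile offcut fixed to the table, 240 mm long (its x), 30 mm wide, 30 mm high. Both weights lie on it, centred on its width, 110 to 140 mm apart, in either order, overhanging it 15 mm on each side, their slots within 30 degrees of its +x. Point at the middle of its top face
- hanger_seat (a point): weight hanger: steel rod 8 mm thick with a round foot (52 mm across, 7 mm thick, nut to 14 mm) at its lower end and a hook on top. It hangs from the load arm and swings freely like a pendulum but does not turn about its rod. Point on the rod's axis at the foot's top face, some 100 mm above the table; z up along the rod. The bare rod reaches 150 mm above this point, then the hook begins
- hanger_hook (a point): the hook's pivot in the load arm's eye bolt, 172 mm above the hanger_seat point along the rod
- bar_end (a point): the load arm, an aluminium bar 36 mm high and 12 mm thick: centre of the bar straight above the hook, 38 mm above it. From here the bar runs along this point's own +y, 260 mm to the axis of the blue joint module on its bracket, and 30 mm the other way
- load_arm (a joint): droop of the load arm about the joint module's axis, rad; 0 with the empty hanger, positive as the end goes down. It is springy: about 1 N of load per mm at the hanger, so it goes down about 6 mm under the thick weight and 8 to 9 mm (0.033 rad) under both
- caliper: bystander: digital caliper lying flat, 200 mm long along its x, 12 mm high; origin at its underside
- controller: bystander: black game controller, 150 mm wide along its y, 46 mm high; origin at its underside
- screwdriver: bystander: black-handled screwdriver 200 mm long along its x, lying; origin at its underside
- bolt_tray: bystander: open grey tray of bolts, 120 x 100 x 45 mm; origin at the centre of its underside
Things that resemble listed ones, but are neither listed nor needed, are in the scene too. What is shaped like the part that bears thin_center but brown or green is not meant.

How it is judged (in metres and radians):
On the way:
1. the thick weight sits on the hanger's foot with the rod at its middle, let go (distance between thick_center and hanger_seat below 0.0185 m and z of thick_center in the frame of hanger_seat between 0.012 and 0.018 m and contact force between thick and the fingers below 0.1 N), for 0.2 s.
At the end, for the whole second after the job is handed in: Both weights hang released, nearly still (below 0.1 m/s): thick on the foot, thin on it, each within 3 mm of its seat height, 7 mm of the rod's axis each way and flat to 0.1 rad; thin slot's mouth under 10 mm ahead of the thick one's centre along the thick slot (slots 70 degrees or more apart) (x of thick_center in the frame of hanger_seat between -0.007 and 0.007 m and y of thick_center in the frame of hanger_seat between -0.007 and 0.007 m and z of thick_center in the frame of hanger_seat between 0.012 and 0.018 m and x of thin_center in the frame of hanger_seat between -0.007 and 0.007 m and y of thin_center in the frame of hanger_seat between -0.007 and 0.007 m and z of thin_center in the frame of hanger_seat between 0.0345 and 0.0405 m and angle between the z axis of each of thick_center, thin_center and the z axis of hanger_seat, either way round below 0.1 rad and x of thin_slot in the frame of thick_center below 0.01 m and linear speed of each of thick, thin below 0.1 m/s); the robot touches nothing.
It fails at once if the load arm is borne down on: it droops more than 0.07 rad (18 mm at the hanger) (value of joint load_arm above 0.07 rad).
It fails at once if a weight is dropped on the hanger: within 30 mm of its rod, not held by the fingers and faster than 0.35 m/s (a fall of over 6 mm) ((horizontal distance between thick_center and hanger_seat below 0.03 m and contact force between thick and the fingers below 0.1 N and linear speed of thick above 0.35 m/s) or (horizontal distance between thin_center and hanger_seat below 0.03 m and contact force between thin and the fingers below 0.1 N and linear speed of thin above 0.35 m/s)).
It fails at once if the hanger is knocked to more than 0.4 rad from vertical (angle between hanger_seat's own z axis and vertical above 0.4 rad).
It fails at once if a bystander is moved more than 30 mm (distance of any of caliper, controller, screwdriver, bolt_tray from where it was at the start of the episode above 0.03 m).
It also fails if it takes over 66 s, if anything falls off the work surface, if the arm or the gripper's body presses on something with over 40 N, if the wrist force passes 120 N, or if a joint passes its speed limit or range.

## Robot

A 6-joint arm with a two-finger parallel gripper is mounted at the origin on the work surface. World frame = base frame: x ahead of the robot, y to its left, z up, the work surface at z = 0. Lengths are in mm, angles in rad, forces in N, time in s.
With the tool pointing down it reaches from about 275 to 725 mm from the base axis. Payload 5.6 kg.
Tool frame: the origin (TCP) lies midway between the tips of the shut fingers; the grasp point (between the pads) lies 19 mm behind it (grip_depth is the distance from the TCP to the grasp point, in mm); z points along the fingers, x is the direction in which the jaws open and shut, and the axes are right-handed (so a half turn about z gives the same grasp; the last joint's range is limited). The gripper opens to 85 mm and grips with 20 to 120 N. Pads are 22 mm wide; open, the fingers measure 114 mm over their backs; the gripper's body (76 mm by 85 mm) begins 54 mm behind the grasp point. The pads swing forward as they close: fully open they stand 13 mm farther back than shut.
Start: joints at [1.574, 0.255, 0.108, 0, -1.424, -0.285], TCP at [152.919, 528.307, 231.283] pointing down, gripper open.
Joint ranges: [-2.95, 2.95], [-1.21, 1.97], [-1.09, 1.5], [-2.87, 1.71], [-2.94, -0.07], [-3.05, 3.05]. Speed limits (rad/s): [2.57, 2.57, 3.14, 3.14, 3.14, 3.14].

## Interface

Orientations are given as [roll, pitch, yaw] about the fixed x, y, z axes, in that order (R = Rz(yaw) Ry(pitch) Rx(roll)).
In Python, from bench import state, read_camera, close_job, grip_depth gives the robot as it stands.
- The arm moves only by the tool jog_arm, never from a script. Its arguments are lists of equal length, an entry for each row: "jaw": the opening, from 0 (shut) to 1 (fully open); "delta_pos": the shift along the tool's x, y, z in mm, a list of three; "delta_rot": the turn, a rotation vector about the tool's x, y, z in rad, a list of three. In form: {"jaw": [jaw, ...], "delta_pos": [[tx, ty, tz], ...], "delta_rot": [[wx, wy, wz], ...]}. A call has 1 to 8 rows; each row shifts and turns the commanded pose from where the row before left it, along the tool's axes as they then stand; what a row does not reach is not made up. A row lasts 1/10 s, in which the tool goes at most 50 mm and 8.59 degrees, less where a joint would pass 70% of its speed; a pose out of reach is approached as far as the arm can. A call with a gripper value outside its range is refused whole. The fingers move at their own pace and stop on an object; "force" is the grip in N (left out, the last holds). Time passes only in rows, so rows that do not move let the fingers close. It gives the time, the measured TCP pose, the force and the opening at its end, in the units of the state.
- state(): the state, without advancing time (a new reading comes with each control period).
- read_camera(name): name is "side" or "top" or "wrist"; returns a dict with "frame" (420x560x3 uint8, red, green, blue), "vfov" (degrees; the focal length in pixels is half the picture's height over the tangent of half this angle, whatever the lens; pixels are square), "cx", "cy" (the principal point, pixels), "rvec" (rotation vector, rad) and "tvec" (3), from world to camera coordinates, as OpenCV has them; the wrist camera has in their place "mount" (4x4, takes a point from camera to tool coordinates, whose origin is the TCP and whose axes are the tool frame's). Camera axes: x right, y down, z forward; pixel columns grow to the right and rows downward; lengths in mm; the calibration is good to about 2 mm. A picture is of the moment at which its call begins: read the wrist's pose just before it. There is no depth.
- close_job(): hands the job in, once; it reports no verdict.
The state is a dict: "time_s": time; "joints": joint angles; "dq": joint speeds; "joint_efforts": joint torques, N m; "position": TCP position; "tcp_rot": TCP orientation; "force": force on the tool from outside, world axes, zero at the start; "moment": the same for the moment, N m; "finger_gap": finger opening in mm.
Only numpy, scipy, OpenCV 4.12 (cv2) and the standard library are available. Lean on these libraries where they do the work, as an engineer would, in place of code of your own. Each camera call takes 0.05 s, during which the arm holds its last target. There are 200 camera calls.

## Working session

There is one attempt and no reset: what is moved stays moved. The work goes in short steps, Python scripts to look and compute and a tool call to move; the robot and the scene stay as the last step left them, time stands still between calls to the robot, and variables do not carry over. Pictures are saved under pics/ and viewed, about 8 in all and at most 12, crops included, and the job is handed in when it is done.

Besides the shell and the picture viewer there is one more tool, called after "Request:" by a JSON object that holds its "method" and its "body", one argument or row to a line. jog_arm: Moves the arm, as the interface text tells. Its arguments: {"type":"object","properties":{"jaw":{"type":"array","items":{"type":"number"}},"delta_pos":{"type":"array","items":{"type":"array","items":{"type":"number"}}},"delta_rot":{"type":"array","items":{"type":"array","items":{"type":"number"}}},"force":{"type":"number"}},"required":["jaw","delta_pos","delta_rot"]}

```bash
mkdir -p pics; ls
cat > h.py <<'E'
import numpy as np, cv2
from bench import state, read_camera, close_job, grip_depth
from scipy.spatial.transform import Rotation as R
def pose():
    s=state(); return np.array(s["position"]),R.from_euler('xyz',s["tcp_rot"]).as_matrix()
def shot(n,save=None):
    p,Rt=pose(); c=read_camera(n); f=c["frame"]; H=f.shape[0]
    fl=H/2/np.tan(np.radians(c["vfov"])/2)
    K=np.array([[fl,0,c["cx"]],[0,fl,c["cy"]],[0,0,1]])
    if n=="wrist":
        M=np.array(c["mount"]); Rc=Rt@M[:3,:3]; o=Rt@M[:3,3]+p
    else:
        Rc=cv2.Rodrigues(np.array(c["rvec"],float))[0].T; o=-Rc@np.array(c["tvec"],float).ravel()
    if save: cv2.imwrite("pics/"+save,cv2.cvtColor(f,cv2.COLOR_RGB2BGR))
    return dict(f=f,K=K,R=Rc,o=o)
def ray(c,uv): 
    d=c["R"]@np.linalg.inv(c["K"])@[uv[0],uv[1],1]; return d/np.linalg.norm(d)
def onz(c,uv,z):
    d=ray(c,uv); return c["o"]+d*(z-c["o"][2])/d[2]
def tri(l):
    A=np.zeros((3,3));b=np.zeros(3)
    for c,uv in l:
        d=ray(c,uv);P=np.eye(3)-np.outer(d,d);A+=P;b+=P@c["o"]
    x=np.linalg.solve(A,b); return x,[np.linalg.norm((np.eye(3)-np.outer(ray(c,uv),ray(c,uv)))@(x-c["o"])) for c,uv in l]
def proj(c,X):
    v=c["K"]@c["R"].T@(np.array(X,float)-c["o"]); return v[:2]/v[2]
E
python3 - <<'E'
from h import *
print(state(), grip_depth)
for n in ["side","top","wrist"]:
    c=shot(n,n+"0.png"); print(n,c["o"].round(),c["R"].round(3).tolist(),c["K"][0,0])
a=[cv2.imread("pics/%s0.png"%n) for n in ["side","top","wrist"]]
cv2.imwrite("pics/all0.png",cv2.resize(np.hstack(a[:2]),(800,300)))
E
```

```text
pics
{'time_s': 0.0, 'joints': array([ 1.57359875e+00,  2.55753627e-01,  1.06967148e-01, -4.89635490e-04,
       -1.42390286e+00, -2.84601557e-01]), 'dq': array([ 1.54264190e-05,  1.12458391e-03, -1.22991276e-04, -1.31670167e-03,
       -3.36897573e-04,  3.66114469e-04]), 'joint_efforts': array([ 8.19409015e-04, -3.86629915e+01,  2.37936759e+01,  5.36487043e+00,
       -6.06681977e-03,  8.02148833e-06]), 'position': array([152.74599373, 527.8291817 , 230.37523547]), 'tcp_rot': array([-3.14152588e+00, -1.95284105e-03, -1.85266765e+00]), 'force': array([ 0.17890774,  0.04562126, -0.52069777]), 'moment': array([-0.00857756, -0.0082239 , -0.00764779]), 'finger_gap': 85.74091654670397} 18.700000000000003
side [ 381. -919. 1119.] [[0.981, -0.144, 0.133], [-0.196, -0.698, 0.689], [-0.006, -0.701, -0.713]] 524.7509085527277
top [ 442.  -31. 1143.] [[0.008, -0.99, 0.141], [-1.0, -0.007, 0.007], [-0.005, -0.141, -0.99]] 399.538090550182
wrist [232. 505. 372.] [[-0.279, -0.91, -0.307], [-0.96, 0.264, 0.088], [0.001, 0.32, -0.947]] 337.02804772945615
```

View pics/side0.png

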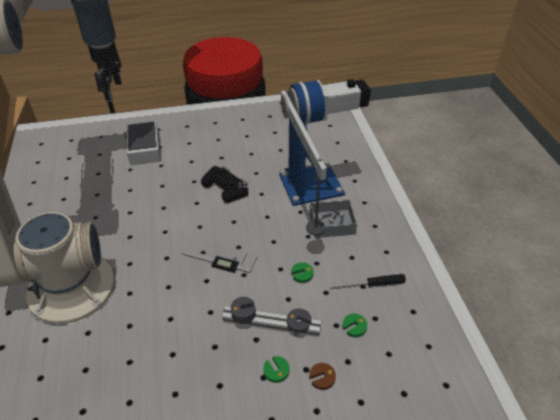

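View pics/top0.png

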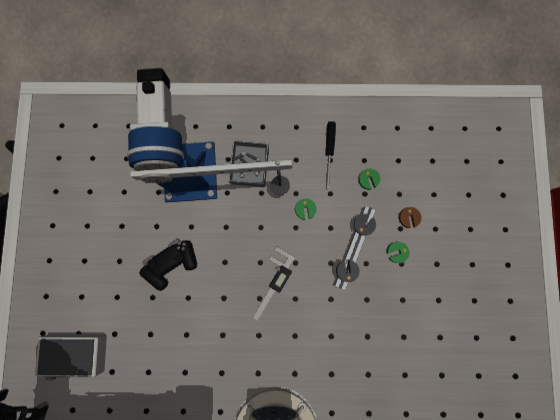

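The side view shows the dark discs at about (243,310) and (298,320), on the rail. In the top view they are at (348,270) and (365,224). The lookalikes are green at top (305,209), (369,179) and (398,252), and brown at (410,217). The hanger foot is at top (278,187) and side (316,228). I choose the two dark steel discs on the rail.

Run:
```python
from h import *
T=shot("top");S=shot("side")
for n,a,b in [("disc far",(365,224),(298,319)),("disc near",(348,270),(243,308)),("foot",(278,187),(316,228)),("bar end",(291,163),(322,175)),("railA",(371,208),(320,326)),("railB",(340,288),(224,314))]:
    x,e=tri([(T,a),(S,b)]); print(n,x.round(),np.round(e,1))
t=cv2.resize(cv2.imread("pics/top0.png")[195:300,320:425],(420,420),interpolation=cv2.INTER_CUBIC)
s=cv2.resize(cv2.imread("pics/side0.png")[150:255,270:375],(420,420),interpolation=cv2.INTER_CUBIC)
cv2.imwrite("pics/crop1.png",np.hstack([t,s])[:, :800])
```

```text
disc far [ 556. -241.   41.] [1.1 1.1]
disc near [ 431. -191.   52.] [0.6 0.6]
foot [655.  -1.  85.] [3.4 3.4]
bar end [657. -34. 304.] [3.2 3.2]
railA [ 605. -262.   27.] [0.3 0.3]
railB [ 382. -174.   15.] [0.8 0.8]
```

View pics/crop1.png

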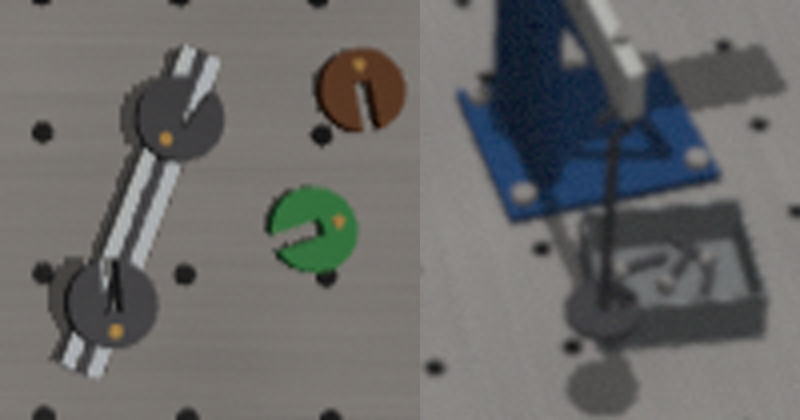

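Wide crop: the near disc (top 348,270) triangulates higher (52 mm against 41 mm), so it is probably the thick one. Both slots point away from the robot. I'll move the wrist camera over the rail.

Request:
{"method": "jog_arm", "body": {
  "jaw": [1,1,1,1,1,1,1,1],
  "delta_pos": [
    [39,-31,0],
    [39,-31,0],
    [39,-31,0],
    [39,-31,0],
    [39,-31,0],
    [39,-31,0],
    [39,-31,0],
    [39,-31,0]
  ],
  "delta_rot": [
    [0,0,0],
    [0,0,0],
    [0,0,0],
    [0,0,0],
    [0,0,0],
    [0,0,0],
    [0,0,0],
    [0,0,0]
  ]
}}

```text
time_s: 1.05
position: [304.4, 157.7, 231.6]
tcp_rot: [-3.141, 0.001, -1.851]
force: [2.0, 0.2, 1.4]
finger_gap: 85.2
```

Request:
{"method": "jog_arm", "body": {
  "jaw": [1,1,1,1,1,1],
  "delta_pos": [
    [39,-31,0],
    [39,-31,0],
    [39,-31,0],
    [39,-31,0],
    [39,-31,0],
    [0,0,0]
  ],
  "delta_rot": [
    [0,0,0],
    [0,0,0],
    [0,0,0],
    [0,0,0],
    [0,0,0],
    [0,0,0]
  ]
}}

```text
time_s: 1.65
position: [399.6, -76.0, 230.7]
tcp_rot: [3.141, -0.002, -1.862]
force: [-1.6, 0.4, 0.7]
finger_gap: 85.6
```

Run:
```python
from h import *
import pickle
print(state()["position"].round(1),state()["tcp_rot"].round(3),state()["joints"].round(3))
c=shot("wrist","w1.png"); pickle.dump(c,open("w1.pkl","wb"))
```

```text
[399.6 -76.  230.7] [ 3.141e+00 -2.000e-03 -1.862e+00] [ 2.020e-01 -3.200e-02 -2.230e-01  1.000e-03 -1.382e+00  1.077e+00]
```

Request:
{"method": "jog_arm", "body": {
  "jaw": [1,1,1,1],
  "delta_pos": [
    [39,-31,0],
    [39,-31,0],
    [39,-31,0],
    [0,0,0]
  ],
  "delta_rot": [
    [0,0,0],
    [0,0,0],
    [0,0,0],
    [0,0,0]
  ]
}}

```text
time_s: 2.1
position: [456.9, -211.8, 229.8]
tcp_rot: [3.139, -0.001, -1.856]
force: [-0.1, 1.3, -0.7]
finger_gap: 85.3
```

Run:
```python
from h import *
import pickle
print(state()["position"].round(1),state()["tcp_rot"].round(3),state()["joints"].round(3))
c=shot("wrist","w2.png"); pickle.dump(c,open("w2.pkl","wb"))
a,b=cv2.imread("pics/w1.png"),cv2.imread("pics/w2.png")
cv2.imwrite("pics/w12.png",cv2.resize(np.hstack([a,b]),(800,300)))
```

```text
[ 456.9 -211.8  229.8] [ 3.139e+00 -1.000e-03 -1.856e+00] [-1.220e-01  1.650e-01 -1.100e-02  1.000e-03 -1.398e+00  1.408e+00]
```

View pics/w12.png

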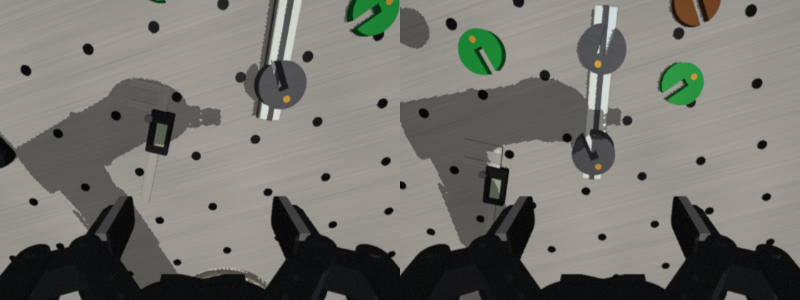

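```bash
cat > d.py <<'E'
from h import *
def discs(f,amin,amax,hi=92,lo=45):
    g=f.astype(int); mx,mn=g.max(2),g.min(2)
    m=((mx<hi)&(mx>lo)&(mx-mn<14)).astype(np.uint8)
    m=cv2.morphologyEx(m,cv2.MORPH_OPEN,np.ones((3,3)))
    out=[]
    for k in cv2.findContours(m,cv2.RETR_EXTERNAL,cv2.CHAIN_APPROX_NONE)[0]:
        h=cv2.convexHull(k);a=cv2.contourArea(h)
        if amin<a<amax and len(h)>5:
            e=cv2.fitEllipse(h)
            if min(e[1])/max(e[1])>.6: out.append((np.round(e[0],1),np.round(e[1],1),a))
    return out
def brass(f):
    hsv=cv2.cvtColor(f,cv2.COLOR_RGB2HSV); m=cv2.inRange(hsv,(12,120,120),(28,255,255))
    n,_,st,ce=cv2.connectedComponentsWithStats(m); return [(ce[i].round(1),st[i,4]) for i in range(1,n) if st[i,4]>3]
E
python3 - <<'E'
from d import *
import pickle
for n in ["w1","w2"]:
    c=pickle.load(open(n+".pkl","rb"));print(n,discs(c["f"],1000,9000),brass(c["f"]))
    f=c["f"]
for n in ["top","side"]:
    c=shot(n);pickle.dump(c,open(n+".pkl","wb"));print(n,discs(c["f"],150,900),brass(c["f"]))
c=pickle.load(open("w2.pkl","rb"));print(c["f"][230,820*0+430//1-10:470:6].tolist()); print(c["f"][70,395:450:5].tolist())
E
```

```text
w1 [] [(array([544.2,   2.5]), np.int32(54)), (array([400.5, 138.4]), np.int32(80))]
w2 [(array([271.2, 219.4]), array([53.9, 61.8]), 2407.5), (array([229.7, 168.5]), array([63.9, 88.8]), 3557.0), (array([13.9, 38.6]), array([46.6, 60.9]), 1771.0)] [(array([100.9,  54.4]), np.int32(69)), (array([276.4,  89.1]), np.int32(84)), (array([410.8, 107. ]), np.int32(61)), (array([277. , 233.1]), np.int32(63))]
top [(array([461.5, 259.1]), array([14. , 16.6]), 151.0), (array([276.8, 185.7]), array([22.3, 24.4]), 379.0)] [(array([367.5, 172.5]), np.int32(4)), (array([304.5, 202. ]), np.int32(6)), (array([409.3, 210.9]), np.int32(7))]
side [(array([ 39.3, 281.4]), array([25.1, 39.9]), 452.0), (array([229.1, 158.9]), array([25. , 35.9]), 410.0), (array([139.6, 136.1]), array([27.2, 41.8]), 616.0), (array([54.9, 20.6]), array([15.4, 23.6]), 174.0)] [(array([235.3, 308. ]), np.int32(7)), (array([292. , 315.7]), np.int32(7)), (array([360.6, 319.8]), np.int32(5)), (array([329.6, 371.4]), np.int32(15)), (array([280. , 373.3]), np.int32(7))]
[[43, 43, 42], [154, 152, 145], [150, 146, 141], [151, 149, 142], [153, 149, 142], [152, 150, 143], [152, 151, 144], [153, 150, 143], [153, 151, 145]]
[[150, 147, 141], [150, 146, 141], [148, 146, 139], [152, 149, 142], [153, 152, 146], [152, 149, 142], [152, 149, 142], [154, 152, 145], [152, 148, 145], [158, 156, 148], [155, 152, 145]]
```

Run:
```python
from d import *
import pickle
w1,w2,S=[pickle.load(open(n+".pkl","rb")) for n in ["w1","w2","side"]]
T=dict(pickle.load(open("top.pkl","rb"))); T["f"]=cv2.imread("pics/top0.png")[:,:,::-1].copy()
print("topbrass",brass(T["f"]))
for l in ([(w1,(400.5,138.4)),(w2,(277,233.1))],[(w2,(277,233.1)),(S,(235.3,308))],[(w2,(276.4,89.1)),(S,(292,315.7))]):
    x,e=tri(l);print("brass",x.round(1),np.round(e,1))
print(w1["f"][119,370:420:5].tolist()); print(w2["f"][69,255:310:5].tolist(),w2["f"][216,245:300:5].tolist())
a=cv2.resize(w1["f"][80:160,350:450],(400,320),interpolation=cv2.INTER_CUBIC)
b=cv2.resize(w2["f"][20:120,230:330],(400,400),interpolation=cv2.INTER_CUBIC)
d=cv2.resize(w2["f"][170:270,220:320],(400,400),interpolation=cv2.INTER_CUBIC)
cv2.imwrite("pics/c2.png",np.hstack([b,d])[:,:,::-1])
```

```text
topbrass [(array([367.5, 172.5]), np.int32(4)), (array([304.5, 202. ]), np.int32(6)), (array([409.3, 210.9]), np.int32(7)), (array([360.9, 229.1]), np.int32(8)), (array([404.4, 249.8]), np.int32(5)), (array([348.7, 277. ]), np.int32(7))]
brass [ 412.  -191.8   59.1] [0.1 0.1]
brass [ 411.7 -191.7   58.2] [0.1 0.1]
brass [ 542.9 -230.2   42.7] [0.1 0.1]
[[82, 82, 85], [80, 79, 82], [81, 81, 84], [83, 84, 85], [109, 109, 107], [26, 26, 29], [25, 24, 24], [79, 80, 82], [79, 79, 82], [80, 79, 82]]
[[82, 80, 83], [82, 83, 84], [81, 80, 84], [81, 81, 85], [83, 83, 85], [89, 91, 93], [81, 82, 85], [112, 114, 112], [81, 81, 84], [84, 85, 87], [84, 85, 87]] [[74, 75, 76], [76, 76, 79], [72, 74, 77], [75, 76, 78], [30, 32, 33], [26, 23, 27], [33, 31, 33], [77, 77, 81], [78, 79, 81], [79, 79, 81], [77, 77, 78]]
```

View pics/c2.png

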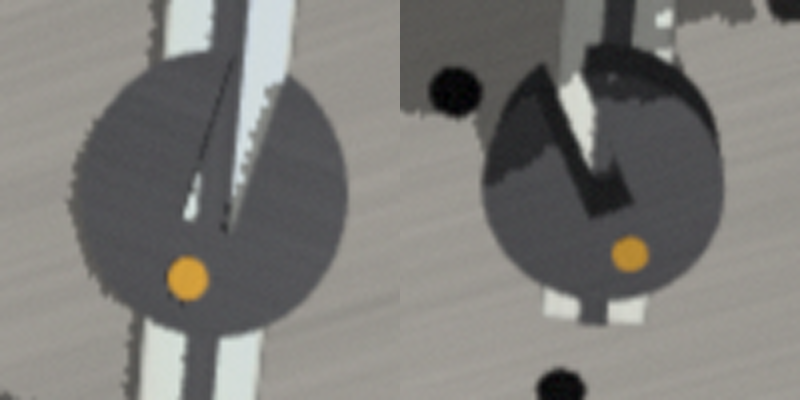

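Run:
```python
from d import *
import pickle
w1,w2,S,T=[pickle.load(open(n+".pkl","rb")) for n in ["w1","w2","side","top"]]
for n,z,ce,br in [("thick",59.5,(270.3,215.2),(277,233.1)),("thin",44,(282,68.3),(276.4,89.1))]:
    a,b=onz(w2,ce,z),onz(w2,br,z); d=a-b; print(n,a.round(1),b.round(1),"plug r",np.linalg.norm(d).round(1),"slot deg",np.degrees(np.arctan2(d[1],d[0])).round(1))
    for r in [(30,0),(-30,0),(0,30),(0,-30)]: print(proj(w2,a+np.array([*r,0])).round(1),end=' ')
    print()
# slot floor mid, thick
f=onz(w2,(272.8,222.5),59.5);print("floor",f.round(1))
# rig
t=cv2.resize(cv2.imread("pics/top0.png")[140:220,240:320],(400,400),interpolation=cv2.INTER_CUBIC)
s=cv2.resize(S["f"][150:250,270:370],(400,400),interpolation=cv2.INTER_CUBIC)[:,:,::-1]
cv2.imwrite("pics/rig.png",np.hstack([t,s]))
```

```text
thick [ 432.3 -191.    59.5] [ 412.2 -191.9   59.5] plug r 20.1 slot deg 2.4
[261.1 186.9] [279. 242.] [241.4 223.2] [299.7 207. ] 
thin [ 558.2 -240.1   44. ] [ 542.8 -230.2   44. ] plug r 18.3 slot deg -32.7
[272.3  32.6] [291.2 101.9] [250.3  78.4] [314.3  58. ] 
floor [ 424.2 -191.1   59.5]
```

View pics/rig.png

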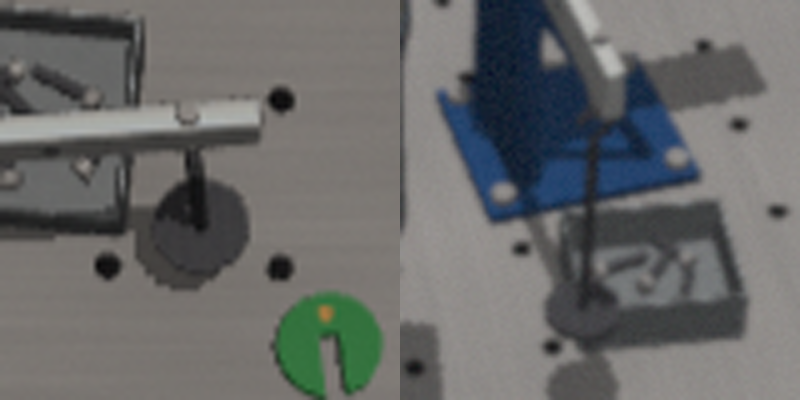

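Run:
```python
from d import *
import pickle
S,T=[pickle.load(open(n+".pkl","rb")) for n in ["side","top"]]
for n,a,b in [("seat",(280,185.6),(316.2,225.8)),("rodtop",(278.6,170),(319.2,180.5)),("boltontop",(277.5,163),(320,160.7)),("bar end c",(292.3,164),(322.5,171))]:
    x,e=tri([(T,a),(S,b)]);print(n,x.round(1),np.round(e,1))
for z in (95,100,105): print(z,onz(T,(280,185.6),z).round(1),onz(S,(316.2,225.8),z).round(1))
```

```text
seat [654.4  -6.7 100.1] [2.2 2.2]
rodtop [656.   -6.8 261.8] [0.6 0.6]
boltontop [655.6  -6.  323.8] [0.2 0.2]
bar end c [654.4 -37.2 318.8] [0.4 0.4]
95 [653.2  -6.4  95. ] [658.   -1.9  95. ]
100 [652.2  -6.5 100. ] [656.6  -6.3 100. ]
105 [651.2  -6.6 105. ] [655.3 -10.8 105. ]
```

Estimates: thick at about (431,-191), slot about +2°. Thin at about (559,-240), slot about -33°. Rod at about (655,-6.5), seat z about 100. The plan is to grip the rims with the tool tilted to 40° below horizontal, so the rod clears the gripper body.

```bash
cat > plan.py <<'E'
from h import *
def ori(hd,th):
    h,t=np.radians(hd),np.radians(th)
    x=np.array([np.sin(h),-np.cos(h),0]); z=np.array([np.cos(t)*np.cos(h),np.cos(t)*np.sin(h),-np.sin(t)])
    return np.stack([x,np.cross(z,x),z],1)
def tcp(C,hd,th,ahead,up,back=0):
    O=ori(hd,th); return np.array(C,float)+(ahead-back)*O[:,2]-up*O[:,1]
def plan(pt,O,n,start=None):
    p,Rt=start or pose(); w=R.from_matrix(Rt.T@O).as_rotvec()
    print("rot tot deg",np.degrees(np.linalg.norm(w)).round(1),"per row",(w/n).round(3).tolist(),"dist",np.linalg.norm(pt-p).round(1))
    q=(pt-p)/n; out=[]
    for i in range(n):
        Ri=Rt@R.from_rotvec(w*i/n).as_matrix(); out.append((Ri.T@q).round(1).tolist())
    print(out if np.linalg.norm(w)>.03 else [out[0]])
def tilt():
    p,Rt=pose(); z=Rt[:,2]; x=Rt[:,0]; s=state()
    print("t",round(s["time_s"],2),"tcp",p.round(1),"head",np.degrees(np.arctan2(x[0],-x[1])).round(1),"tilt",np.degrees(np.arcsin(-z[2])).round(1),"roll",np.degrees(np.arcsin(x[2])).round(1),"j",s["joints"].round(2),"F",s["force"].round(1),"gap",round(s["finger_gap"],1))
E
python3 - <<'E'
from plan import *
P=tcp((431,-191,45),27,40,14,3,80);print(P.round(1));plan(P,ori(27,40),10)
E
```

```text
[ 387.7 -213.1   89.7]
rot tot deg 65.1 per row [0.083, -0.033, -0.07] dist 157.1
[[2.4, 6.4, 14.1], [2.3, 7.7, 13.5], [2.2, 9.0, 12.7], [1.9, 10.1, 11.9], [1.5, 11.2, 10.9], [1.1, 12.1, 9.9], [0.5, 13.0, 8.8], [-0.2, 13.7, 7.7], [-0.9, 14.2, 6.6], [-1.8, 14.6, 5.4]]
```

Request:
{"method": "jog_arm", "body": {
  "jaw": [1,1,1,1,1],
  "delta_pos": [
    [2.4,6.4,14.1],
    [2.3,7.7,13.5],
    [2.2,9.0,12.7],
    [1.9,10.1,11.9],
    [1.5,11.2,10.9]
  ],
  "delta_rot": [
    [0.083,-0.033,-0.07],
    [0.083,-0.033,-0.07],
    [0.083,-0.033,-0.07],
    [0.083,-0.033,-0.07],
    [0.083,-0.033,-0.07]
  ],
  "force": 60
}}

```text
time_s: 2.75
position: [421.4, -209.0, 161.2]
tcp_rot: [-2.699, 0.084, -1.471]
force: [0.0, 0.3, -0.1]
finger_gap: 85.6
```

Request:
{"method": "jog_arm", "body": {
  "jaw": [1,1,1,1,1,1],
  "delta_pos": [
    [1.1,12.1,9.9],
    [0.5,13.0,8.8],
    [-0.2,13.7,7.7],
    [-0.9,14.2,6.6],
    [-1.8,14.6,5.4],
    [0,0,0]
  ],
  "delta_rot": [
    [0.083,-0.033,-0.07],
    [0.083,-0.033,-0.07],
    [0.083,-0.033,-0.07],
    [0.083,-0.033,-0.07],
    [0.083,-0.033,-0.07],
    [0,0,0]
  ]
}}

```text
time_s: 3.35
position: [407.2, -189.1, 136.3]
tcp_rot: [-2.403, 0.048, -1.187]
force: [-0.6, -0.1, 0.0]
finger_gap: 85.5
```

Run:
```python
from plan import *
tilt();P=tcp((431,-191,45),27,40,14,3);plan(P,ori(27,40),3)
import pickle
c=shot("wrist","w3.png");pickle.dump(c,open("w3.pkl","wb"))
```

```text
t 3.35 tcp [ 407.2 -189.1  136.3] head 22.0 tilt 47.6 roll -2.8 j [-0.7   0.02 -0.4  -0.83 -0.98  3.05] F [-0.6 -0.1  0. ] gap 85.5
rot tot deg 9.5 per row [0.044, -0.01, -0.032] dist 104.1
[[4.7, 13.5, 31.6], [4.6, 15.0, 30.9], [4.4, 16.5, 30.2]]
```

View pics/w3.png

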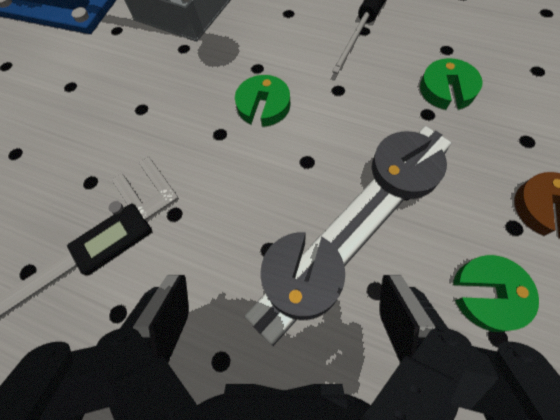

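The camera view is clear: thick near (302,275), thin near (410,163). Joint 6 stopped at its limit (3.05), so I'll fit a quick kinematic model to choose feasible headings.

```bash
cat > kin.py <<'E'
from plan import *
from scipy.optimize import least_squares
rx=lambda a:R.from_euler('x',a).as_matrix(); ry=lambda a:R.from_euler('y',a).as_matrix(); rz=lambda a:R.from_euler('z',a).as_matrix()
def fk(q,H,L1,L2,D,l,e,s4=1,s6=-1):
    A=rz(q[0]); F=A@ry(q[1]-q[2])@rx(s4*q[3]); W=F@ry(-q[4])
    p=A@[L1*np.sin(q[1]),0,H+L1*np.cos(q[1])]+A@ry(q[1]-q[2])@[L2,0,e]+F@[0,-l,0]+W@[D,0,0]
    # tool frame: z=W x ; at j6=0 
    return p,W
D0=[([1.57359875,.255753627,.106967148,-.000489,-1.42390,-.2846],[152.746,527.829,230.375]),
([.202,-.032,-.223,.001,-1.382,1.077],[399.6,-76,230.7]),([-.122,.165,-.011,.001,-1.398,1.408],[456.9,-211.8,229.8])]
E
python3 - <<'E'
from kin import *
s=state(); D0.append((s["joints"],s["position"])); _,Rt=pose()
for s4 in (1,-1):
    f=lambda v:np.ravel([fk(q,*v,s4)[0]-p for q,p in D0])
    r=least_squares(f,[180,520,400,370,152,0]); print(s4,r.x.round(1),np.abs(r.fun).max().round(2))
    W=fk(s["joints"],*r.x,s4)[1]; print("z",W[:,0].round(3),Rt[:,2].round(3))
    q6=s["joints"][5]; rel=(W@ry(np.pi/2)).T@Rt; print("rel",R.from_matrix(rel).as_rotvec().round(3),q6)
E
```

```text
1 [-1163.6   585.3   302.4  -364.8   153.7   510.6] 5.21
z [-0.173 -0.651 -0.739] [ 0.61   0.284 -0.739]
rel [-0.068 -1.513 -1.636] 3.0519071561310103
-1 [ 1.490e+02  5.204e+02  4.011e+02  3.620e+02  1.543e+02 -5.000e-01] 0.16
z [ 0.61   0.284 -0.739] [ 0.61   0.284 -0.739]
rel [-0.    -0.    -3.052] 3.0519071561310103
```

```bash
cat >> kin.py <<'E'
V=[149,520.4,401.1,362,154.3,-.5]
lo=np.array([-2.95,-1.21,-1.09,-2.87,-2.94,-3.05]);hi=np.array([2.95,1.97,1.5,1.71,-.07,3.05])
def ik(P,O,q0=(-.3,0,-.2,-.5,-1,2)):
    def f(q):
        p,W=fk(q,*V,-1); return np.r_[(p-P)/100,R.from_matrix((W@ry(np.pi/2)@rz(-q[5])).T@O).as_rotvec()]
    r=least_squares(f,q0,bounds=(lo,hi)); return r.x,np.abs(r.fun).max()
E
python3 - <<'E'
from kin import *
def show(n,C,hd,th,back):
    q,e=ik(tcp(C,hd,th,14,3,back),ori(hd,th)); print(n,hd,th,back,q.round(2),"err",round(e,3),"margin",np.minimum(q-lo,hi-q).min().round(2) if e<.01 else "FAIL")
for hd in (-30,-15,0,10,20):
    for th in (40,45): show("thick",(431,-191,45),hd,th,0)
    show("thick",(431,-191,45),hd,40,60)
for hd in (-70,-58,-45,-30,-5): 
    for b in (0,70): show("thin",(559,-240,37.5),hd,40,b)
for hd in (-60,-45,-22,0,22,45): show("place",(655,-6.5,125),hd,40,0); show("place",(655,-6.5,125),hd,40,70)
E
```

```text
thick -30 40 0 [-0.47  0.05 -0.69 -1.54 -0.07  3.05] err 0.112 margin FAIL
thick -30 45 0 [-0.47  0.06 -0.69 -1.54 -0.07  3.05] err 0.113 margin FAIL
thick -30 40 60 [-0.46 -0.14 -0.79 -1.54 -0.07  3.05] err 0.119 margin FAIL
thick -15 40 0 [-0.44  0.05 -0.68 -1.36 -0.12  3.05] err 0.056 margin FAIL
thick -15 45 0 [-0.34  0.06 -0.69 -1.19 -0.07  2.82] err 0.011 margin FAIL
thick -15 40 60 [-0.34 -0.14 -0.8  -1.15 -0.07  2.77] err 0.01 margin 0.0
thick 0 40 0 [-0.52  0.08 -0.62 -1.14 -0.37  3.05] err 0.104 margin FAIL
thick 0 45 0 [-0.52  0.09 -0.61 -1.12 -0.38  3.05] err 0.027 margin FAIL
thick 0 40 60 [-0.62 -0.06 -0.68 -1.09 -0.48  3.05] err 0.056 margin FAIL
thick 10 40 0 [-0.54  0.12 -0.56 -1.01 -0.51  3.05] err 0.148 margin FAIL
thick 10 45 0 [-0.54  0.12 -0.56 -0.99 -0.52  3.05] err 0.074 margin FAIL
thick 10 40 60 [-0.65 -0.01 -0.59 -0.96 -0.63  3.05] err 0.116 margin FAIL
thick 20 40 0 [-0.55  0.15 -0.5  -0.9  -0.64  3.05] err 0.197 margin FAIL
thick 20 45 0 [-0.54  0.16 -0.49 -0.87 -0.65  3.05] err 0.126 margin FAIL
thick 20 40 60 [-0.66  0.05 -0.51 -0.85 -0.76  3.05] err 0.
[... 939 characters left out ...]
53 -0.78 -0.93] err 0.0 margin 0.18
place -45 40 70 [ 0.56  0.27 -0.73  1.3  -0.88 -0.81] err 0.0 margin 0.36
place -22 40 0 [ 0.2   0.25 -0.78  1.71 -0.47 -0.63] err 0.131 margin FAIL
place -22 40 70 [ 0.26  0.11 -0.88  1.71 -0.5  -0.66] err 0.072 margin FAIL
place 0 40 0 [-0.03  0.21 -0.36 -1.47 -0.07  3.05] err 0.125 margin FAIL
place 0 40 70 [ 0.17  0.05 -0.53 -0.63 -0.07  2.1 ] err 0.175 margin FAIL
place 22 40 0 [-0.04  0.24 -0.27 -0.95 -0.4   2.76] err 0.0 margin 0.29
place 22 40 70 [-0.06  0.1  -0.33 -0.84 -0.46  2.65] err 0.0 margin 0.39
place 45 40 0 [-0.19  0.36 -0.05 -0.93 -0.87  3.05] err 0.041 margin FAIL
place 45 40 70 [-0.28  0.27 -0.06 -0.91 -0.98  3.05] err 0.03 margin FAIL
```

Run:
```python
from kin import *
F=np.diag([-1,-1,1])
def show(n,C,hd,th):
    o=[]
    for b in (0,30,70):
        best=min((ik(tcp(C,hd,th,14,3,b),ori(hd,th)@F,q0) for q0 in [(-.3,0,-.2,-.5,-1,0),(0,.3,-.5,1,-1,0),(0,0,-.6,-1.5,-.4,1),(-.3,0,-.2,-1.,-1,-1)]),key=lambda t:t[1])
        o.append((best[0].round(2).tolist(),"m%.2f"%np.minimum(best[0]-lo,hi-best[0]).min() if best[1]<.005 else "FAIL%.2f"%best[1]))
    print(n,hd,th,o[0],o[1][1],o[2][1])
for th in (40,45):
    for hd in (-30,-15,0,15,30): show("thick",(431,-191,45),hd,th)
    for hd in (-60,-30,-15,-5): show("thin",(559,-240,37.5),hd,th)
    for hd in (-60,-45,-22,0,22,45,60): show("place",(655,-6.5,125),hd,th)
```

```text
thick -30 40 ([-0.86, 0.1, -0.91, -2.4, -0.38, 1.09], 'm0.18') m0.10 FAIL0.05
thick -15 40 ([-0.72, 0.09, -0.72, -1.73, -0.35, 0.48], 'm0.28') m0.19 FAIL0.02
thick 0 40 ([-0.78, 0.15, -0.64, -1.45, -0.57, 0.42], 'm0.45') m0.44 m0.42
thick 15 40 ([-0.83, 0.24, -0.53, -1.26, -0.79, 0.46], 'm0.56') m0.56 m0.55
thick 30 40 ([-0.83, 0.33, -0.4, -1.11, -0.99, 0.51], 'm0.69') m0.70 m0.71
thin -60 40 ([-0.05, 0.42, -0.87, 1.71, -0.74, 2.06], 'FAIL0.12') FAIL0.08 FAIL0.04
thin -30 40 ([-0.58, 0.29, -0.48, -2.13, -0.07, 0.6], 'FAIL0.04') m0.19 FAIL0.01
thin -15 40 ([-0.54, 0.3, -0.43, -1.63, -0.21, 0.25], 'm0.14') m0.10 m0.00
thin -5 40 ([-0.58, 0.32, -0.39, -1.45, -0.38, 0.21], 'm0.31') m0.31 m0.31
place -60 40 ([0.51, 0.46, -0.55, 1.16, -0.99, 2.26], 'm0.54') m0.57 m0.60
place -45 40 ([0.38, 0.36, -0.74, 1.53, -0.78, 2.21], 'm0.18') m0.28 m0.36
place -22 40 ([-0.25, 0.21, -0.55, -2.87, -0.07, 1.22], 'FAIL0.12') FAIL0.12 FAIL0.13
place 0 40 ([-0.1, 0.21, -0.37, -1.8, -0.07, 0.28], 'FAIL0.13') FAIL0.15 FAIL0.17
place 22 40 ([-0.04, 0.24, -0.27, -0.95, -0.4, -0.38], 'm0.33') m0.35 m0.39
place 4
[... 708 characters left out ...]
-15 45 ([-0.32, 0.29, -0.44, -1.05, -0.07, -0.48], 'FAIL0.02') FAIL0.04 FAIL0.06
thin -5 45 ([-0.42, 0.3, -0.39, -1.08, -0.26, -0.27], 'm0.19') m0.19 m0.20
place -60 45 ([0.5, 0.44, -0.5, 1.05, -0.95, 2.38], 'm0.59') m0.61 m0.60
place -45 45 ([0.39, 0.34, -0.69, 1.37, -0.73, 2.37], 'm0.34') m0.41 m0.43
place -22 45 ([-0.25, 0.21, -0.55, -2.87, -0.07, 1.21], 'FAIL0.12') FAIL0.12 FAIL0.15
place 0 45 ([0.22, 0.21, -0.56, 0.11, -0.07, -1.84], 'FAIL0.14') FAIL0.11 FAIL0.11
place 22 45 ([0.05, 0.24, -0.28, -0.68, -0.38, -0.69], 'm0.31') m0.34 m0.39
place 45 45 ([-0.16, 0.35, -0.04, -0.86, -0.85, -0.14], 'm0.78') m0.83 m0.90
place 60 45 ([-0.21, 0.45, 0.11, -0.85, -1.11, 0.03], 'm1.04') m1.09 m1.16
```

The flipped hand (camera underneath) is feasible. I'll turn the tool half a turn about its own axis, which only moves joint 6.

Request:
{"method": "jog_arm", "body": {
  "jaw": [1,1,1,1,1,1,1,1],
  "delta_pos": [
    [0,0,0],
    [0,0,0],
    [0,0,0],
    [0,0,0],
    [0,0,0],
    [0,0,0],
    [0,0,0],
    [0,0,0]
  ],
  "delta_rot": [
    [0,0,0.149],
    [0,0,0.149],
    [0,0,0.149],
    [0,0,0.149],
    [0,0,0.149],
    [0,0,0.149],
    [0,0,0.149],
    [0,0,0.149]
  ]
}}

```text
time_s: 4.2
position: [407.3, -189.1, 135.2]
tcp_rot: [-2.878, 0.697, -2.306]
force: [0.9, 1.7, -0.2]
finger_gap: 85.5
```

Request:
{"method": "jog_arm", "body": {
  "jaw": [1,1,1,1,1,1,1,1],
  "delta_pos": [
    [0,0,0],
    [0,0,0],
    [0,0,0],
    [0,0,0],
    [0,0,0],
    [0,0,0],
    [0,0,0],
    [0,0,0]
  ],
  "delta_rot": [
    [0,0,0.149],
    [0,0,0.149],
    [0,0,0.149],
    [0,0,0.149],
    [0,0,0.149],
    [0,0,0.149],
    [0,0,0.149],
    [0,0,0.149]
  ]
}}

```text
time_s: 5.0
position: [407.3, -189.1, 135.2]
tcp_rot: [2.527, 0.436, 2.548]
force: [-0.5, 0.1, -0.6]
finger_gap: 85.5
```

Request:
{"method": "jog_arm", "body": {
  "jaw": [1,1,1,1,1,1],
  "delta_pos": [
    [0,0,0],
    [0,0,0],
    [0,0,0],
    [0,0,0],
    [0,0,0],
    [0,0,0]
  ],
  "delta_rot": [
    [0,0,0.149],
    [0,0,0.149],
    [0,0,0.149],
    [0,0,0.149],
    [0,0,0.149],
    [0,0,0]
  ]
}}

```text
time_s: 5.6
position: [407.3, -189.3, 135.1]
tcp_rot: [2.405, -0.041, 1.964]
force: [0.7, -0.5, 0.4]
finger_gap: 85.5
```

```bash
cat >> kin.py <<'E'
F=np.diag([-1,-1,1])
def pl(C,hd,th,ahead,up,back,n,tag=""):
    P=tcp(C,hd,th,ahead,up,back);O=ori(hd,th)@F
    q,e=ik(P,O,np.clip(state()["joints"],lo+.01,hi-.01)); print(tag,"IK",q.round(2),"err",round(e,4)); plan(P,O,n)
E
python3 - <<'E'
from kin import *
tilt()
pl((431,-191,45),10,40,14,3,70,4)
F=np.diag([-1,-1,1])
q=None
for hd in (22,40,60,75,85,95):
    for b in (0,70):
        q,e=ik(tcp((655,-6.5,125),hd,40,14,3,b),ori(hd,40)@F,(-.2,.3,-.1,-.9,-.9,0));print(hd,b,q.round(2),round(e,4))
E
```

```text
t 5.6 tcp [ 407.3 -189.3  135.1] head -157.5 tilt 47.7 roll 2.3 j [-0.7   0.02 -0.4  -0.83 -0.98 -0.08] F [ 0.7 -0.5  0.4] gap 85.5
 IK [-0.89  0.05 -0.58 -1.15 -0.82  0.29] err 0.0
rot tot deg 15.1 per row [-0.035, -0.047, 0.031] dist 55.1
[[-1.0, -12.2, 6.4], [-1.1, -12.3, 6.0], [-1.2, -12.5, 5.7], [-1.3, -12.7, 5.3]]
22 0 [-0.04  0.24 -0.27 -0.95 -0.4  -0.38] 0.0
22 70 [-0.06  0.1  -0.33 -0.84 -0.46 -0.49] 0.0
40 0 [-0.2   0.34 -0.1  -1.01 -0.79 -0.05] 0.0
40 70 [-0.28  0.24 -0.12 -0.95 -0.89 -0.09] 0.0
60 0 [-0.27  0.47  0.11 -0.95 -1.15  0.13] 0.0
60 70 [-0.35  0.42  0.14 -0.91 -1.26  0.11] 0.0
75 0 [-0.27  0.58  0.29 -0.89 -1.39  0.23] 0.0
75 70 [-0.35  0.56  0.36 -0.87 -1.51  0.21] 0.0
85 0 [-0.26  0.66  0.42 -0.86 -1.54  0.29] 0.0
85 70 [-0.33  0.65  0.52 -0.84 -1.67  0.26] 0.0
95 0 [-0.23  0.73  0.55 -0.82 -1.69  0.35] 0.0
95 70 [-0.3   0.75  0.69 -0.82 -1.83  0.3 ] 0.0
```

Request:
{"method": "jog_arm", "body": {
  "jaw": [1,1,1,1,1],
  "delta_pos": [
    [-1.0,-12.2,6.4],
    [-1.1,-12.3,6.0],
    [-1.2,-12.5,5.7],
    [-1.3,-12.7,5.3],
    [0,0,0]
  ],
  "delta_rot": [
    [-0.035,-0.047,0.031],
    [-0.035,-0.047,0.031],
    [-0.035,-0.047,0.031],
    [-0.035,-0.047,0.031],
    [0,0,0]
  ]
}}

```text
time_s: 6.1
position: [388.4, -197.4, 80.8]
tcp_rot: [2.271, -0.002, 1.742]
force: [0.5, 0.5, 0.0]
finger_gap: 85.4
```

Run:
```python
from kin import *
from d import *
import pickle
tilt();pl((431,-191,45),10,40,14,3,0,3)
w3=pickle.load(open("w3.pkl","rb"));w2=pickle.load(open("w2.pkl","rb"));print(discs(w3["f"],2500,9000),brass(w3["f"]))
for z in (45,60): print(z,[onz(w3,b,z).round(1) for b,_ in brass(w3["f"])])
c=shot("wrist","w4.png")
```

```text
t 6.1 tcp [ 388.4 -197.4   80.8] head -170.2 tilt 40.1 roll 0.1 j [-0.9   0.05 -0.59 -1.16 -0.82  0.29] F [0.5 0.5 0. ] gap 85.4
 IK [-0.81  0.21 -0.57 -1.32 -0.72  0.44] err 0.0
rot tot deg 0.3 per row [-0.001, 0.0, -0.001] dist 70.1
[[-0.3, 1.1, 23.3]]
[(array([412., 159.]), array([64. , 73.5]), 3486.0)] [(array([449.8,  65.6]), np.int32(37)), (array([266.1,  82.5]), np.int32(35)), (array([393.6, 169.4]), np.int32(83)), (array([556.4, 182.7]), np.int32(53)), (array([522.1, 291.7]), np.int32(97)), (array([295., 296.]), np.int32(140))]
45 [array([ 673.9, -251.3,   45. ]), array([594.9, -90.5,  45. ]), array([ 542.4, -230.4,   45. ]), array([ 575.4, -354.9,   45. ]), array([ 476.3, -340.1,   45. ]), array([ 414.2, -190.9,   45. ])]
60 [array([ 656.2, -248.8,   60. ]), array([582. , -97.6,  60. ]), array([ 532.6, -229.1,   60. ]), array([ 563.6, -346.2,   60. ]), array([ 470.4, -332.3,   60. ]), array([ 412., -192.,   60.])]
```

View pics/w4.png

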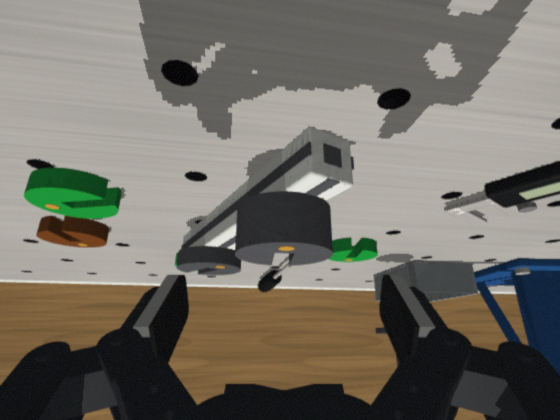

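View w4 (upside down): thick disc centred at column 284, midway between the fingers (185 and 383). Go in and grip.

Request:
{"method": "jog_arm", "body": {
  "jaw": [1,1,1,1,0.4,0.4,0.4,0.4],
  "delta_pos": [
    [-0.3,1.1,23.3],
    [-0.3,1.1,23.3],
    [-0.3,1.1,23.3],
    [0,0,0],
    [0,0,0],
    [0,0,0],
    [0,0,0],
    [0,0,0]
  ],
  "delta_rot": [
    [0,0,0],
    [0,0,0],
    [0,0,0],
    [0,0,0],
    [0,0,0],
    [0,0,0],
    [0,0,0],
    [0,0,0]
  ],
  "force": 70
}}

```text
time_s: 6.95
position: [445.2, -190.0, 41.7]
tcp_rot: [2.267, -0.0, 1.742]
force: [-3.3, 4.2, 6.6]
finger_gap: 58.2
```

Run:
```python
from kin import *
tilt(); shot("wrist","w5.png"); plan(pose()[0]+[0,0,15],pose()[1],2)
```

```text
t 6.95 tcp [ 445.2 -190.    41.7] head -170.2 tilt 39.9 roll 0.0 j [-0.81  0.2  -0.56 -1.31 -0.72  0.43] F [-3.3  4.2  6.6] gap 58.2
rot tot deg 0.0 per row [0.0, 0.0, 0.0] dist 15.0
[[0.0, 5.8, -4.8]]
```

Request:
{"method": "jog_arm", "body": {
  "jaw": [0.4,0.4,0.4,0.4,0.4],
  "delta_pos": [
    [0,6,-5],
    [0,12,-10],
    [0,12,-10],
    [0,10,-8],
    [0,0,0]
  ],
  "delta_rot": [
    [0,0,0],
    [0,0,0],
    [0,0,0],
    [0,0,0],
    [0,0,0]
  ]
}}

```text
time_s: 7.5
position: [445.2, -191.1, 93.3]
tcp_rot: [2.268, 0.003, 1.741]
force: [1.1, -0.7, -6.0]
finger_gap: 58.1
```

Run:
```python
from kin import *
tilt(); w=shot("wrist","w6.png"); s=shot("side","s6.png")
a=w["f"]; u,v=proj(s,pose()[0]); u,v=int(u),int(v); b=cv2.resize(s["f"][v-50:v+50,u-50:u+50],(420,420),interpolation=cv2.INTER_CUBIC)
cv2.imwrite("pics/h6.png",np.hstack([a[:,90:470],b])[:,:,::-1])
```

```text
t 7.5 tcp [ 445.2 -191.1   93.3] head -170.2 tilt 40.0 roll -0.2 j [-0.73  0.07 -0.53 -1.16 -0.71  0.16] F [ 1.1 -0.7 -6. ] gap 58.1
```

View pics/h6.png

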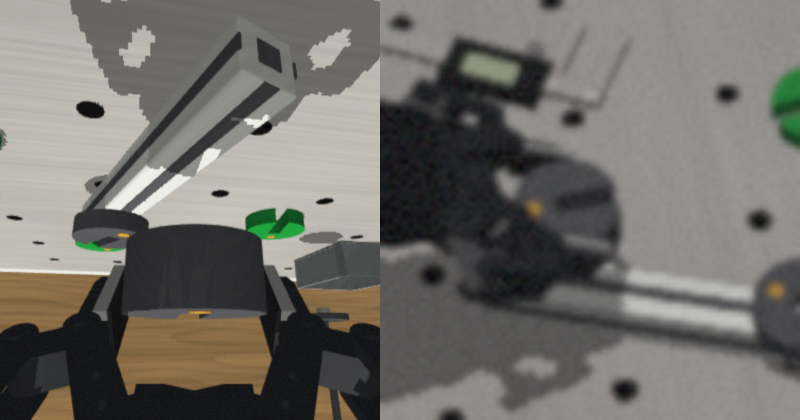

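Run:
```python
from kin import *
from d import *
tilt(); w=shot("wrist"); s=shot("side")
bw=[b for b,a in brass(w["f"])];bs=[b for b,a in brass(s["f"])];print(np.array(bw).tolist(),np.array(bs).tolist())
p,Rt=pose()
for a in bw:
    for b in bs:
        x,e=tri([(w,a),(s,b)])
        if np.linalg.norm(x-p)<70 and max(e)<3:
            C=x+20*np.array([np.cos(np.radians(2)),np.sin(np.radians(2)),0])-[0,0,15]
            print("brass",x.round(1),np.round(e,1),"centre",C.round(1),"in tool (flipped: y up)",(Rt.T@(C-p)).round(1))
for d in ((14,3),): print((Rt.T@(-tcp((0,0,0),10,40,*d))).round(1))
```

```text
t 7.6 tcp [ 444.6 -190.4   91.4] head -170.3 tilt 40.1 roll 0.0 j [-0.73  0.07 -0.53 -1.16 -0.72  0.16] F [ 0.7  0.7 -5.7] gap 58.3
[[4.1, 155.4], [40.6, 208.1], [211.8, 237.6], [359.3, 238.5], [196.7, 251.3], [66.5, 318.6], [488.4, 327.1], [535.2, 296.0], [283.6, 351.8], [548.4, 322.7], [550.0, 374.5], [553.2, 375.2], [145.9, 406.0], [412.9, 405.0], [434.6, 409.7]] [[234.5, 296.5], [292.0, 315.7], [360.5, 319.5], [329.5, 371.5], [280.0, 373.3]]
[ -0.1  -3.  -14. ]
```

Run:
```python
from kin import *
w=shot("wrist"); s=shot("side"); p,Rt=pose()
x,e=tri([(w,(290,313)),(s,(234.5,296.5))]); C=x+20*np.array([1,.03,0])-[0,0,15]
print(x.round(1),np.round(e,1),C.round(1),(Rt.T@(C-p)).round(1))
# side only at expected height
from kin import *
pl((646,-70,145),84,40,14,3,0,14)
pl((560,-150,150),45,40,14,3,0,8,"mid")
```

```text
[ 412.8 -194.   108.9] [0.4 0.4] [ 432.8 -193.4   93.9] [ -0.8  -5.7 -11.3]
 IK [-0.35  0.67  0.48 -0.84 -1.63  0.3 ] err 0.0
rot tot deg 74.3 per row [0.0, 0.071, -0.06] dist 247.0
[[7.0, 12.8, 10.0], [5.5, 13.2, 10.4], [3.9, 13.4, 10.7], [2.3, 13.6, 11.0], [0.7, 13.7, 11.1], [-0.9, 13.7, 11.1], [-2.5, 13.6, 10.9], [-4.0, 13.4, 10.7], [-5.6, 13.1, 10.4], [-7.1, 12.8, 9.9], [-8.5, 12.3, 9.4], [-9.9, 11.7, 8.7], [-11.1, 11.1, 8.0], [-12.3, 10.4, 7.1]]
mid IK [-0.56  0.33 -0.05 -0.95 -1.16  0.16] err 0.0
rot tot deg 35.3 per row [-0.0, 0.059, -0.05] dist 143.5
[[3.5, 15.5, 8.3], [2.2, 15.7, 8.5], [1.0, 15.7, 8.6], [-0.3, 15.8, 8.6], [-1.6, 15.7, 8.5], [-2.9, 15.6, 8.4], [-4.2, 15.4, 8.2], [-5.4, 15.2, 7.9]]
```

Grip checked: weight reads about 5.8 N, disc centre about 12 mm behind the TCP and 5.5 mm below the tool axis. Carrying it to a staging spot in front of the rod.

Request:
{"method": "jog_arm", "body": {
  "jaw": [0.4,0.4,0.4,0.4,0.4,0.4,0.4],
  "delta_pos": [
    [7.0,12.8,10.0],
    [5.5,13.2,10.4],
    [3.9,13.4,10.7],
    [2.3,13.6,11.0],
    [0.7,13.7,11.1],
    [-0.9,13.7,11.1],
    [-2.5,13.6,10.9]
  ],
  "delta_rot": [
    [0,0.071,-0.06],
    [0,0.071,-0.06],
    [0,0.071,-0.06],
    [0,0.071,-0.06],
    [0,0.071,-0.06],
    [0,0.071,-0.06],
    [0,0.071,-0.06]
  ]
}}

```text
time_s: 8.5
position: [546.9, -124.1, 114.7]
tcp_rot: [2.27, 0.0, 2.394]
force: [0.5, -0.5, -5.7]
finger_gap: 57.7
```

Request:
{"method": "jog_arm", "body": {
  "jaw": [0.4,0.4,0.4,0.4,0.4,0.4,0.4,0.4],
  "delta_pos": [
    [-4.0,13.4,10.7],
    [-5.6,13.1,10.4],
    [-7.1,12.8,9.9],
    [-8.5,12.3,9.4],
    [-9.9,11.7,8.7],
    [-11.1,11.1,8.0],
    [-12.3,10.4,7.1],
    [0,0,0]
  ],
  "delta_rot": [
    [0,0.071,-0.06],
    [0,0.071,-0.06],
    [0,0.071,-0.06],
    [0,0.071,-0.06],
    [0,0.071,-0.06],
    [0,0.071,-0.06],
    [0,0.071,-0.06],
    [0,0,0]
  ]
}}

```text
time_s: 9.3
position: [650.0, -55.3, 137.2]
tcp_rot: [2.269, 0.002, 3.046]
force: [-0.6, -0.3, -6.7]
finger_gap: 57.8
```

Run:
```python
from kin import *
import pickle
tilt(); w=shot("wrist","w7.png"); s=shot("side","s7.png");t=shot("top","t7.png")
pickle.dump((w,s,t),open("p7.pkl","wb"))
f=lambda c,u,v,r:cv2.resize(c["f"][v-r:v+r,u-r:u+r],(380,380),interpolation=cv2.INTER_CUBIC)
u,v=proj(s,(650,-40,140)).astype(int);u2,v2=proj(t,(650,-40,140)).astype(int); print(u,v,u2,v2)
a=np.hstack([f(s,u,v,50),f(t,u2,v2,40)])
cv2.imwrite("pics/h7.png",a[:,:,::-1])
```

```text
t 9.3 tcp [650.  -55.3 137.2] head -95.5 tilt 40.0 roll -0.1 j [-0.34  0.67  0.49 -0.84 -1.64  0.3 ] F [-0.6 -0.3 -6.7] gap 57.8
317 224 292 183
```

View pics/h7.png

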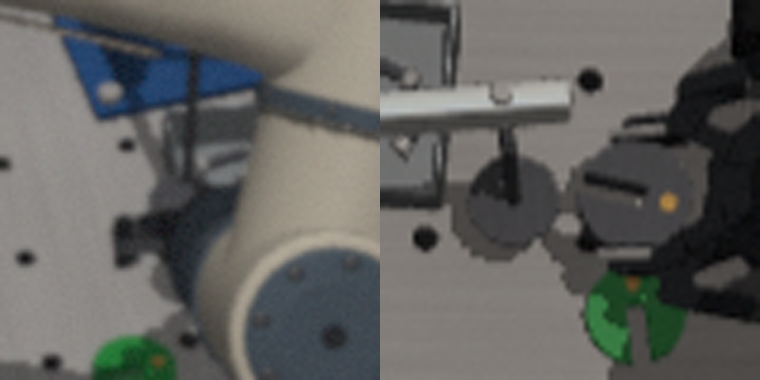

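View pics/w7.png

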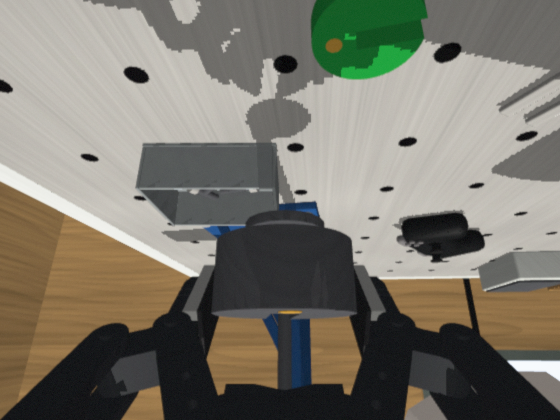

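Top view: slot mouth points at the rod (brass 668,202, slot running left toward the foot at 513,202). In the wrist view the rod stands at column ~285, on the hand's centre line. Next I'll get numbers for the final offsets.

```bash
cat > seat.py <<'E'
from kin import *
def centre(ahead=12,up=5.5):
    p,Rt=pose(); return p-ahead*Rt[:,2]-up*Rt[:,1]   # flipped tool: +y is up-ish
E
python3 - <<'E'
from seat import *
from d import *
import pickle
w,s,t=pickle.load(open("p7.pkl","rb"))
p,Rt=pose(); C=centre(); print("C",C.round(1),"y axis",Rt[:,1].round(2))
bt=[b for b,a in brass(t["f"]) if abs(b[0]-312)<6 and abs(b[1]-185)<6];print(bt)
B=onz(t,bt[0],C[2]+15);d=C-B;print("brass",B.round(1),"->C",d.round(1),np.degrees(np.arctan2(d[1],d[0])).round(1))
print("pred brass px",proj(t,C+[-20*np.cos(np.radians(76.5)),-20*np.sin(np.radians(76.5)),15]).round(1))
# rod columns in wrist
f=w["f"];
for r in (330,350,370): print(r,f[r,262:306:2].max(1).tolist())
for u in (284,285,286):
    d=ray(w,(u,350)); 
    for x in (655,): k=(-6.5-w["o"][1])/d[1]; print(u,(w["o"]+k*d).round(1))
print("tcp col",proj(w,p).round(1),proj(w,C).round(1))
E
```

```text
C [646.1 -70.  141.6] y axis [0.06 0.64 0.77]
[array([312.1, 185.1])]
brass [642.6 -88.5 156.6] ->C [  3.5  18.5 -15. ] 79.3
pred brass px [312.5 185.6]
330 [149, 146, 145, 78, 80, 82, 81, 83, 53, 50, 51, 53, 53, 48, 51, 80, 83, 83, 83, 64, 62, 63]
350 [154, 155, 154, 155, 156, 157, 155, 149, 52, 46, 49, 53, 54, 51, 49, 80, 86, 85, 84, 79, 62, 63]
370 [133, 133, 134, 130, 132, 132, 133, 128, 58, 48, 51, 56, 51, 50, 49, 78, 86, 85, 84, 81, 69, 64]
284 [654.7  -6.5 170. ]
285 [654.1  -6.5 170. ]
286 [653.6  -6.5 170. ]
tcp col [289.4 279.5] [290.  282.7]
```

Run:
```python
from seat import *
p,Rt=pose(); C=centre()
def seg(a,b): return (Rt.T@(np.array(b,float)-a)).round(1)
A=np.array([642.3,-51,132]);B=np.array([652,-7.5,132])
print(C.round(1),"to A",seg(C,A),"A-B",seg(A,B),"down10",seg(B,B-[0,0,10]))
```

```text
[646.1 -70.  141.6] to A [ 5.7  4.6 20.3] A-B [-5.3 28.5 33.9] down10 [ 0.  -7.7  6.4]
```

Request:
{"method": "jog_arm", "body": {
  "jaw": [0.4,0.4,0.4],
  "delta_pos": [
    [2.9,2.3,10.2],
    [2.8,2.3,10.1],
    [0,0,0]
  ],
  "delta_rot": [
    [0,0,0],
    [0,0,0],
    [0,0,0]
  ]
}}

```text
time_s: 9.75
position: [642.6, -36.3, 129.5]
tcp_rot: [2.269, 0.001, 3.042]
force: [-0.3, -0.0, -6.6]
finger_gap: 57.9
```

Request:
{"method": "jog_arm", "body": {
  "jaw": [0.4,0.4,0.4,0.4,0.4,0.4,0.4,0.4],
  "delta_pos": [
    [-0.7,3.6,4.2],
    [-0.7,3.6,4.2],
    [-0.7,3.6,4.2],
    [-0.7,3.6,4.2],
    [-0.7,3.6,4.2],
    [-0.6,3.5,4.2],
    [-0.6,3.4,4.1],
    [0,0,0]
  ],
  "delta_rot": [
    [0,0,0],
    [0,0,0],
    [0,0,0],
    [0,0,0],
    [0,0,0],
    [0,0,0],
    [0,0,0],
    [0,0,0]
  ]
}}

```text
time_s: 10.55
position: [652.4, 0.6, 130.2]
tcp_rot: [2.27, 0.003, 3.042]
force: [-0.3, -0.4, -6.0]
finger_gap: 57.8
```

Run:
```python
from seat import *
from d import *
import pickle
tilt(); C=centre(); print("C",C.round(1))
w=shot("wrist","w8.png");t=shot("top","t8.png");s=shot("side","s8.png");pickle.dump((w,s,t),open("p8.pkl","wb"))
print([ (b,onz(t,b,C[2]+15).round(1)) for b,a in brass(t["f"]) if 270<b[0]<315 and 170<b[1]<200])
f=w["f"]
for r in (330,345,360,380): print(r,f[r,262:306:2].max(1).tolist())
```

```text
t 10.55 tcp [6.524e+02 6.000e-01 1.302e+02] head -95.7 tilt 40.1 roll -0.2 j [-0.27  0.64  0.41 -0.86 -1.55  0.28] F [-0.3 -0.4 -6. ] gap 57.8
C [651.1 -12.1 133.8]
[(array([289.5, 184. ]), array([646.6, -31.7, 148.8]))]
330 [85, 82, 88, 80, 51, 51, 51, 57, 59, 57, 58, 54, 57, 89, 91, 93, 92, 92, 85, 70, 68, 69]
345 [145, 144, 139, 62, 49, 49, 53, 57, 58, 58, 54, 55, 57, 90, 92, 89, 89, 88, 91, 77, 67, 67]
360 [162, 162, 162, 89, 50, 53, 55, 55, 57, 57, 55, 57, 54, 88, 90, 90, 93, 92, 90, 84, 67, 70]
380 [150, 151, 148, 73, 50, 54, 57, 58, 59, 56, 54, 55, 54, 92, 90, 90, 91, 92, 91, 89, 75, 72]
```

Run:
```python
from seat import *
import pickle
w,s,t=pickle.load(open("p8.pkl","rb")); f=w["f"].astype(int)
C=centre(); Rc=w["R"]
print("C px",proj(w,C).round(1),"depth",(Rc.T@(C-w["o"]))[2].round(1))
for z in (0,15,30): print("rod pt depth",(Rc.T@(np.array([652,-7,C[2]+15+z])-w["o"]))[2].round(1),proj(w,(652,-7,C[2]+15+z)).round(1))
for r in (240,255,270,290,305): print(r,"L",f[r,180:240:3].max(1).tolist(),"R",f[r,340:400:3].max(1).tolist())
for r in (310,316,320,324): print(r,f[r,240:330:3].max(1).tolist())
```

```text
C px [284.1 280.8] depth 147.2
rod pt depth 147.6 [283.2 317.7]
rod pt depth 142.1 [283. 355.]
rod pt depth 136.6 [282.9 395.3]
240 L [212, 209, 211, 209, 208, 208, 207, 206, 209, 211, 210, 212, 168, 49, 49, 53, 52, 54, 53, 57] R [46, 46, 50, 48, 191, 207, 209, 210, 211, 210, 209, 212, 208, 208, 202, 205, 207, 209, 209, 211]
255 L [217, 217, 216, 214, 212, 211, 215, 214, 214, 212, 212, 208, 74, 51, 50, 56, 50, 53, 55, 55] R [49, 48, 47, 47, 94, 213, 214, 213, 217, 215, 211, 208, 210, 213, 211, 209, 211, 213, 212, 210]
270 L [248, 247, 245, 207, 204, 206, 206, 166, 92, 91, 91, 52, 47, 50, 51, 51, 52, 57, 56, 57] R [50, 47, 48, 45, 46, 74, 93, 94, 93, 191, 209, 211, 210, 208, 208, 209, 208, 207, 183, 160]
290 L [79, 30, 32, 29, 77, 93, 92, 94, 81, 23, 24, 43, 50, 51, 52, 53, 53, 55, 54, 51] R [49, 49, 48, 52, 52, 33, 21, 24, 90, 93, 92, 92, 57, 31, 30, 31, 136, 169, 169, 168]
305 L [27, 29, 90, 93, 92, 90, 79, 19, 19, 24, 18, 48, 48, 52, 52, 54, 52, 52, 50, 55] R [51, 49, 51, 52, 48, 47, 21, 23, 22, 19, 90, 91, 92, 92, 86, 30, 27, 28, 31, 154]
310 [102, 102, 102, 104, 103, 103, 104, 105, 104, 104, 104, 101, 104, 103, 118, 125, 135, 138, 126, 123, 112, 102, 105, 104, 102, 103, 103, 102, 101, 101]
316 [63, 64, 62, 61, 60, 61, 60, 68, 91, 89, 47, 52, 54, 57, 55, 54, 87, 45, 74, 104, 106, 105, 103, 104, 105, 104, 104, 106, 103, 102]
320 [154, 156, 156, 155, 153, 107, 86, 88, 87, 84, 47, 52, 56, 57, 53, 51, 89, 87, 92, 81, 72, 71, 69, 68, 137, 147, 146, 147, 147, 148]
324 [159, 156, 158, 155, 155, 153, 86, 88, 88, 87, 50, 55, 56, 57, 56, 52, 91, 90, 89, 79, 72, 69, 69, 66, 148, 162, 159, 161, 162, 162]
```

Everything agrees: the disc is 5 mm short of home and the rod about 1.8 mm to +x. Correcting, then lowering.

Request:
{"method": "jog_arm", "body": {
  "jaw": [0.4,0.4,0.4,0.4,0.4,0.4,0.4,0.4],
  "delta_pos": [
    [-1.2,1.5,1.8],
    [-1.2,1.5,1.8],
    [0,0,0],
    [0,-2.7,2.2],
    [0,-2.7,2.2],
    [0,-2.7,2.2],
    [0,-2.7,2.2],
    [0,0,0]
  ],
  "delta_rot": [
    [0,0,0],
    [0,0,0],
    [0,0,0],
    [0,0,0],
    [0,0,0],
    [0,0,0],
    [0,0,0],
    [0,0,0]
  ]
}}

```text
time_s: 11.5
position: [654.9, 3.9, 115.3]
tcp_rot: [2.27, 0.002, 3.041]
force: [-0.0, 0.6, -6.0]
finger_gap: 57.8
```

Request:
{"method": "jog_arm", "body": {
  "jaw": [0.4,0.4,0.4,0.4],
  "delta_pos": [
    [0,-1.1,0.9],
    [0,-1.1,0.9],
    [0,-1.1,0.9],
    [0,0,0]
  ],
  "delta_rot": [
    [0,0,0],
    [0,0,0],
    [0,0,0],
    [0,0,0]
  ]
}}

```text
time_s: 11.9
position: [655.2, 3.8, 111.8]
tcp_rot: [2.271, 0.003, 3.042]
force: [0.2, -0.1, -5.8]
finger_gap: 58.2
```

Run:
```python
from seat import *
tilt(); print(centre().round(1))
w=shot("wrist"); f=w["f"].astype(int)
for r in (330,360): print(r,f[r,262:306:2].max(1).tolist())
print(proj(w,(654,-7,150)).round(1))
```

```text
t 11.9 tcp [655.2   3.8 111.8] head -95.7 tilt 40.1 roll -0.2 j [-0.26  0.66  0.4  -0.86 -1.52  0.3 ] F [ 0.2 -0.1 -5.8] gap 58.2
[653.9  -8.8 115.3]
330 [86, 86, 66, 131, 118, 78, 59, 49, 52, 54, 55, 56, 59, 57, 54, 57, 90, 89, 81, 79, 76, 64]
360 [168, 169, 138, 88, 85, 85, 53, 47, 53, 56, 56, 56, 54, 53, 54, 52, 87, 90, 89, 89, 79, 69]
[284.1 368.3]
```

Request:
{"method": "jog_arm", "body": {
  "jaw": [0.4,0.4,0.4,0.4],
  "delta_pos": [
    [0,-1.1,0.9],
    [0,-1.1,0.9],
    [0,-1.1,0.9],
    [0,0,0]
  ],
  "delta_rot": [
    [0,0,0],
    [0,0,0],
    [0,0,0],
    [0,0,0]
  ]
}}

```text
time_s: 12.35
position: [655.5, 3.9, 108.0]
tcp_rot: [2.27, 0.004, 3.042]
force: [0.3, 0.9, -2.2]
finger_gap: 58.2
```

Request:
{"method": "jog_arm", "body": {
  "jaw": [0.4,0.4,0.4],
  "delta_pos": [
    [0,-1.1,0.9],
    [0,-1.1,0.9],
    [0,0,0]
  ],
  "delta_rot": [
    [0,0,0],
    [0,0,0],
    [0,0,0]
  ]
}}

```text
time_s: 12.65
position: [655.5, 3.9, 105.3]
tcp_rot: [2.27, 0.004, 3.042]
force: [0.8, 0.5, 1.0]
finger_gap: 58.2
```

Run:
```python
from seat import *
tilt(); print(centre().round(1))
```

```text
t 12.65 tcp [655.5   3.9 105.3] head -95.7 tilt 40.1 roll -0.2 j [-0.26  0.66  0.39 -0.86 -1.51  0.31] F [0.8 0.5 1. ] gap 58.2
[654.2  -8.7 108.8]
```

Request:
{"method": "jog_arm", "body": {
  "jaw": [0.72,0.8,0.9,1.0,1.0],
  "delta_pos": [
    [0,0,0],
    [0,0,0],
    [0,0,0],
    [0,0,0],
    [0,0,0]
  ],
  "delta_rot": [
    [0,0,0],
    [0,0,0],
    [0,0,0],
    [0,0,0],
    [0,0,0]
  ]
}}

```text
time_s: 13.15
position: [655.2, 3.6, 104.9]
tcp_rot: [2.271, 0.003, 3.042]
force: [-1.0, 0.1, 0.5]
finger_gap: 85.4
```

Request:
{"method": "jog_arm", "body": {
  "jaw": [1,1,1,1,1,1],
  "delta_pos": [
    [0,0,-6],
    [0,0,-12],
    [0,0,-20],
    [0,0,-25],
    [0,0,-25],
    [0,0,0]
  ],
  "delta_rot": [
    [0,0,0],
    [0,0,0],
    [0,0,0],
    [0,0,0],
    [0,0,0],
    [0,0,0]
  ]
}}

```text
time_s: 13.75
position: [649.1, -67.2, 164.4]
tcp_rot: [2.274, 0.008, 3.039]
force: [-0.1, 0.3, 0.7]
finger_gap: 85.3
```

Run:
```python
from seat import *
from d import *
import pickle
tilt(); w=shot("wrist","w9.png");t=shot("top","t9.png");s=shot("side","s9.png");pickle.dump((w,s,t),open("p9.pkl","wb"))
print([ (b,onz(t,b,124).round(1)) for b,a in brass(t["f"]) if 270<b[0]<315 and 170<b[1]<200])
print(discs(t["f"],150,900))
pl((500,-190,130),0,40,12,5.5,0,12)
c,q=None,None
pl((559,-240,37.5),0,40,12,6,80,12)
```

```text
t 13.75 tcp [649.1 -67.2 164.4] head -95.9 tilt 40.3 roll -0.5 j [-0.36  0.65  0.53 -0.84 -1.68  0.27] F [-0.1  0.3  0.7] gap 85.3
[(array([285.9, 184.1]), array([651.4, -22.4, 124. ]))]
[(array([277.2, 185.3]), array([24.3, 28.6]), 499.5), (array([312. , 180.8]), array([29.7, 36.9]), 676.0)]
 IK [-0.38  0.01 -0.51 -0.96 -0.36 -0.39] err 0.0
rot tot deg 84.2 per row [0.0, -0.094, 0.079] dist 188.8
[[10.2, -9.7, -7.0], [8.7, -10.4, -7.9], [7.1, -11.1, -8.7], [5.3, -11.6, -9.2], [3.5, -11.9, -9.7], [1.6, -12.1, -9.9], [-0.2, -12.2, -10.0], [-2.1, -12.1, -9.8], [-4.0, -11.8, -9.6], [-5.8, -11.5, -9.1], [-7.5, -10.9, -8.5], [-9.1, -10.3, -7.7]]
 IK [-0.63  0.15 -0.45 -1.19 -0.51  0.  ] err 0.0
rot tot deg 84.2 per row [0.0, -0.094, 0.079] dist 236.3
[[9.9, -15.0, -8.0], [7.9, -15.7, -8.9], [5.8, -16.2, -9.5], [3.6, -16.6, -10.0], [1.3, -16.8, -10.2], [-1.0, -16.8, -10.2], [-3.2, -16.6, -10.0], [-5.4, -16.3, -9.6], [-7.6, -15.8, -9.0], [-9.6, -15.1, -8.2], [-11.5, -14.3, -7.2], [-13.2, -13.3, -6.0]]
```

Thick is released and hanging (brass at (651,-22) in the top view, no drift or force). Now the thin weight.

Request:
{"method": "jog_arm", "body": {
  "jaw": [1,1,1,1,1,1],
  "delta_pos": [
    [9.9,-15.0,-8.0],
    [7.9,-15.7,-8.9],
    [5.8,-16.2,-9.5],
    [3.6,-16.6,-10.0],
    [1.3,-16.8,-10.2],
    [-1.0,-16.8,-10.2]
  ],
  "delta_rot": [
    [0,-0.094,0.079],
    [0,-0.094,0.079],
    [0,-0.094,0.079],
    [0,-0.094,0.079],
    [0,-0.094,0.079],
    [0,-0.094,0.079]
  ]
}}

```text
time_s: 14.5
position: [578.6, -151.7, 122.7]
tcp_rot: [2.269, 0.002, 2.3]
force: [0.5, 0.3, 0.7]
finger_gap: 85.6
```

Request:
{"method": "jog_arm", "body": {
  "jaw": [1,1,1,1,1,1,1],
  "delta_pos": [
    [-3.2,-16.6,-10.0],
    [-5.4,-16.3,-9.6],
    [-7.6,-15.8,-9.0],
    [-9.6,-15.1,-8.2],
    [-11.5,-14.3,-7.2],
    [-13.2,-13.3,-6.0],
    [0,0,0]
  ],
  "delta_rot": [
    [0,-0.094,0.079],
    [0,-0.094,0.079],
    [0,-0.094,0.079],
    [0,-0.094,0.079],
    [0,-0.094,0.079],
    [0,-0.094,0.079],
    [0,0,0]
  ]
}}

```text
time_s: 15.2
position: [508.8, -238.0, 84.3]
tcp_rot: [2.269, -0.001, 1.567]
force: [1.1, 0.7, 0.4]
finger_gap: 85.3
```

Run:
```python
from seat import *
import pickle
tilt(); w=shot("wrist","w10.png"); f=w["f"].astype(int)
C=np.array([559,-240.5,37.5]); print("C px",proj(w,C).round(1),"edges",[proj(w,C+[0,s,z]).round(0).tolist() for s in(-30,30) for z in(-7.5,7.5)])
c=int(proj(w,C)[1])
for r in (c-8,c,c+8,c+14): print(r,f[r,220:350:4].max(1).tolist())
pl(C,0,40,12,6,0,4)
```

```text
t 15.2 tcp [ 508.8 -238.    84.3] head 179.8 tilt 40.0 roll 0.0 j [-0.63  0.15 -0.45 -1.2  -0.5   0.01] F [1.1 0.7 0.4] gap 85.3
C px [280.5 220.7] edges [[236.0, 210.0], [235.0, 232.0], [325.0, 210.0], [326.0, 231.0]]
212 [167, 167, 165, 167, 45, 43, 43, 47, 43, 41, 42, 47, 42, 43, 46, 42, 41, 41, 41, 41, 39, 36, 37, 39, 39, 34, 55, 171, 174, 172, 173, 172, 173]
220 [168, 166, 167, 166, 40, 63, 82, 85, 82, 84, 84, 86, 84, 82, 83, 80, 82, 81, 96, 130, 106, 80, 82, 83, 80, 46, 40, 172, 172, 173, 172, 170, 173]
228 [171, 167, 168, 164, 81, 81, 80, 82, 82, 84, 83, 81, 79, 58, 40, 44, 43, 65, 77, 82, 82, 81, 84, 83, 80, 82, 81, 171, 172, 171, 173, 171, 171]
234 [172, 172, 171, 167, 74, 77, 83, 80, 82, 82, 126, 59, 44, 41, 41, 61, 78, 79, 80, 82, 80, 81, 79, 80, 82, 104, 170, 171, 172, 172, 172, 171, 171]
 IK [-0.6   0.33 -0.37 -1.37 -0.46  0.2 ] err 0.0
rot tot deg 0.1 per row [0.0, 0.0, -0.0] dist 80.1
[[-0.6, 0.2, 20.0]]
```

Request:
{"method": "jog_arm", "body": {
  "jaw": [1,1,1,1,1,0.4,0.4,0.4],
  "delta_pos": [
    [-0.6,0.2,20],
    [-0.6,0.2,20],
    [-0.6,0.2,20],
    [-0.6,0.2,20],
    [0,0,0],
    [0,0,0],
    [0,0,0],
    [0,0,0]
  ],
  "delta_rot": [
    [0,0,0],
    [0,0,0],
    [0,0,0],
    [0,0,0],
    [0,0,0],
    [0,0,0],
    [0,0,0],
    [0,0,0]
  ],
  "force": 60
}}

```text
time_s: 16.05
position: [572.8, -242.3, 36.0]
tcp_rot: [2.266, 0.002, 1.569]
force: [0.4, -0.2, 0.1]
finger_gap: 57.6
```

Run:
```python
from seat import *
tilt(); p,Rt=pose(); C=np.array([559,-240.5,37.5]); print("C in tool",(Rt.T@(C-p)).round(1))
```

```text
t 16.05 tcp [ 572.8 -242.3   36. ] head 179.9 tilt 39.8 roll -0.1 j [-0.61  0.33 -0.36 -1.37 -0.46  0.2 ] F [ 0.4 -0.2  0.1] gap 57.6
C in tool [  1.7  -7.7 -11.6]
```

Request:
{"method": "jog_arm", "body": {
  "jaw": [0.4,0.4,0.4,0.4,0.4,0.4],
  "delta_pos": [
    [0,0,0],
    [0,6,-5],
    [0,12,-10],
    [0,12,-10],
    [0,10,-8],
    [0,0,0]
  ],
  "delta_rot": [
    [0,0,0],
    [0,0,0],
    [0,0,0],
    [0,0,0],
    [0,0,0],
    [0,0,0]
  ]
}}

```text
time_s: 16.65
position: [573.4, -242.1, 88.7]
tcp_rot: [2.265, 0.003, 1.569]
force: [0.4, 0.1, -3.1]
finger_gap: 58.1
```

Run:
```python
from seat import *
from d import *
import pickle
tilt(); w=shot("wrist","w11.png"); s=shot("side");t=shot("top");p,Rt=pose(); C=centre(12,6)
pickle.dump((w,s,t),open("p11.pkl","wb"))
exp=C+[-20*np.cos(np.radians(-33)),-20*np.sin(np.radians(-33)),7.5]
print("C",C.round(1),"exp brass",exp.round(1))
for n,c in (("w",w),("s",s),("t",t)):
    e=proj(c,exp); print(n,e.round(1),[b.tolist() for b,a in brass(c["f"]) if np.linalg.norm(b-e)<(40 if n=="w" else 12)])
f=w["f"].astype(int)
for r in (230,250,265,280): print(r,f[r,190:380:6].max(1).tolist())
```

```text
t 16.65 tcp [ 573.4 -242.1   88.7] head 179.9 tilt 39.7 roll -0.2 j [-0.52  0.22 -0.35 -1.14 -0.43 -0.12] F [ 0.4  0.1 -3.1] gap 58.1
C [ 559.3 -241.9   88.9] exp brass [ 542.6 -231.    96.4]
w [313. 285.] [[311.4, 287.4]]
s [292.2 303.1] [[292.7, 303.4]]
t [365.1 227.5] [[364.9, 227.1]]
230 [179, 182, 178, 179, 180, 180, 180, 180, 181, 179, 180, 179, 177, 179, 180, 179, 178, 179, 177, 179, 178, 180, 178, 178, 177, 176, 178, 176, 154, 31, 14, 85]
250 [180, 178, 177, 177, 178, 45, 39, 42, 42, 41, 42, 40, 45, 46, 49, 42, 42, 43, 39, 42, 42, 42, 41, 41, 41, 39, 39, 19, 24, 28, 27, 182]
265 [188, 188, 187, 138, 92, 40, 39, 43, 43, 41, 41, 45, 46, 45, 44, 43, 42, 43, 40, 44, 42, 43, 40, 40, 40, 37, 37, 35, 136, 200, 207, 210]
280 [24, 33, 78, 76, 37, 37, 40, 42, 43, 40, 45, 57, 63, 67, 65, 66, 64, 65, 64, 60, 55, 46, 46, 41, 41, 41, 38, 38, 44, 77, 63, 24]
```

Run:
```python
from seat import *
pl((588,7,150),20,40,11.8,6.8,0,9)
O=ori(20,40)@F
for a,b in [((588,7,150),(610,2.4,146)),((610,2.4,146),(654,-7,146)),((0,0,0),(0,0,-10))]: print((O.T@(np.array(b,float)-a)).round(1))
print(ik(tcp((654,-7,128),20,40,11.8,6.8),O,(-.04,.24,-.27,-.95,-.4,-.38)))
```

```text
IK [ 0.08  0.06 -0.44 -0.77 -0.3  -0.64] err 0.0
rot tot deg 20.1 per row [0.0, 0.03, -0.025] dist 262.5
[[28.2, 7.2, -2.1], [28.0, 7.9, -1.2], [27.8, 8.6, -0.4], [27.6, 9.3, 0.4], [27.4, 10.0, 1.3], [27.0, 10.7, 2.1], [26.7, 11.4, 2.9], [26.3, 12.1, 3.7], [25.9, 12.7, 4.5]]
[-11.8   9.2  17.2]
[-23.9  24.5  29.2]
[ 0.  -7.7  6.4]
(array([ 0.00175764,  0.21820425, -0.28655103, -0.8828604 , -0.34425787,
       -0.48914358]), np.float64(8.138253568581016e-11))
```

Request:
{"method": "jog_arm", "body": {
  "jaw": [0.4,0.4,0.4,0.4,0.4],
  "delta_pos": [
    [28.2,7.2,-2.1],
    [28.0,7.9,-1.2],
    [27.8,8.6,-0.4],
    [27.6,9.3,0.4],
    [27.4,10.0,1.3]
  ],
  "delta_rot": [
    [0,0.03,-0.025],
    [0,0.03,-0.025],
    [0,0.03,-0.025],
    [0,0.03,-0.025],
    [0,0.03,-0.025]
  ]
}}

```text
time_s: 17.3
position: [587.8, -100.6, 119.7]
tcp_rot: [2.269, -0.0, 1.764]
force: [0.7, -0.4, -3.0]
finger_gap: 57.7
```

Request:
{"method": "jog_arm", "body": {
  "jaw": [0.4,0.4,0.4,0.4,0.4],
  "delta_pos": [
    [27.0,10.7,2.1],
    [26.7,11.4,2.9],
    [26.3,12.1,3.7],
    [25.9,12.7,4.5],
    [0,0,0]
  ],
  "delta_rot": [
    [0,0.03,-0.025],
    [0,0.03,-0.025],
    [0,0.03,-0.025],
    [0,0.03,-0.025],
    [0,0,0]
  ]
}}

```text
time_s: 17.8
position: [600.9, 13.7, 147.8]
tcp_rot: [2.268, -0.0, 1.923]
force: [0.5, -0.0, -3.1]
finger_gap: 57.8
```

Run:
```python
from seat import *
from d import *
import pickle
tilt(); w=shot("wrist","w12b.png"); s=shot("side","s12.png");t=shot("top","t12.png");pickle.dump((w,s,t),open("p12.pkl","wb")); C=centre(11.8,6.8)
exp=C+[-20*np.cos(np.radians(-13)),-20*np.sin(np.radians(-13)),7.5]
print("C",C.round(1))
for n,c in (("w",w),("s",s),("t",t)):
    e=proj(c,exp); print(n,"exp",e.round(1),[b.tolist() for b,a in brass(c["f"]) if np.linalg.norm(b-e)<20])
print("thick brass top",[(b.tolist(),onz(t,b,124).round(1).tolist()) for b,a in brass(t["f"]) if np.linalg.norm(b-[286,184])<8])
f=w["f"].astype(int); e=proj(w,(654,-7,190));print("rod exp px",e.round(1),proj(w,(654,-7,230)).round(1))
for r in (300,320,340,360,380): print(r,f[r,int(e[0])-50:int(e[0])+50:3].max(1).tolist())
```

```text
t 17.8 tcp [600.9  13.7 147.8] head -159.8 tilt 40.0 roll 0.0 j [ 0.08  0.06 -0.44 -0.78 -0.3  -0.64] F [ 0.5 -0.  -3.1] gap 57.8
C [587.9   6.3 149.3]
w exp [306.7 288. ] [[311.4, 287.4]]
s exp [282.2 211. ] []
t exp [272.2 214.1] [[272.0, 214.0]]
thick brass top [([286.1, 184.1], [651.4, -22.9, 124.0])]
rod exp px [215.6 368.7] [209.9 455.6]
300 [154, 154, 154, 129, 26, 28, 29, 33, 94, 95, 95, 94, 52, 24, 22, 24, 19, 21, 19, 29, 57, 60, 57, 49, 155, 156, 155, 156, 157, 158, 157, 156, 156, 155]
320 [28, 27, 31, 26, 27, 24, 27, 31, 30, 89, 100, 56, 33, 21, 22, 22, 17, 22, 148, 58, 57, 55, 50, 119, 156, 153, 153, 153, 152, 150, 149, 149, 147, 145]
340 [24, 26, 27, 26, 27, 30, 27, 27, 27, 27, 27, 28, 33, 29, 25, 20, 138, 145, 70, 56, 61, 53, 49, 143, 142, 143, 143, 143, 144, 140, 142, 143, 144, 142]
360 [30, 26, 26, 29, 31, 28, 26, 27, 26, 31, 27, 30, 31, 27, 124, 159, 158, 130, 57, 58, 56, 49, 128, 154, 154, 154, 153, 154, 152, 152, 151, 150, 149, 150]
380 [24, 26, 21, 30, 26, 31, 30, 30, 30, 25, 26, 25, 29, 25, 27, 32, 84, 53, 57, 57, 54, 52, 141, 141, 143, 142, 145, 148, 146, 149, 153, 154, 153, 154]
```

Run:
```python
from seat import *
import pickle
w,s,t=pickle.load(open("p12.pkl","rb"))
for u,v in ((227,320),(226,340),(224.5,360)):
    d=ray(w,(u,v)); k=(654-w["o"][0])/d[0]; print((w["o"]+k*d).round(1))
p,Rt=pose(); B=centre(11.8,6.8)+[-20*np.cos(np.radians(-13)),-20*np.sin(np.radians(-13)),7.5]; print("brass now",proj(w,B).round(1),(w["R"].T@(B-w["o"]))[2].round(0))
# same-frame top: rod relative to bar; dark rod columns in top view
f=t["f"].astype(int)
for r in (172,174,176,178): print(r,f[r,270:292].max(1).tolist())
for z in (215,235,255): print(z,proj(t,(654,-6,z)).round(1))
# thick brass in wrist view?
from d import brass
print([b.tolist() for b,a in brass(w["f"])])
print("thick brass exp",proj(w,(651.4,-22.9,124)).round(1), "finger pads row 330", w["f"][330,150:440:6].max(1).tolist())
```

```text
[654.   -2.3 164.4]
[654.   -2.2 175.3]
[654.   -2.4 185.7]
brass now [306.7 288. ] 129.0
172 [127, 127, 128, 126, 127, 107, 72, 48, 58, 54, 85, 86, 86, 103, 121, 130, 130, 131, 131, 133, 130, 131]
174 [122, 122, 83, 77, 66, 46, 34, 32, 43, 48, 68, 67, 68, 69, 68, 69, 87, 110, 129, 128, 129, 129]
176 [93, 45, 39, 39, 37, 36, 27, 22, 31, 27, 38, 39, 68, 67, 67, 68, 68, 69, 83, 110, 129, 129]
178 [32, 35, 35, 36, 35, 39, 30, 21, 23, 29, 38, 38, 42, 68, 69, 69, 70, 68, 68, 70, 110, 129]
215 [278.8 175.2]
235 [278.6 173.3]
255 [278.3 171.3]
[[128.7, 47.0], [77.2, 284.6], [400.1, 280.6], [197.2, 246.0], [447.4, 264.7], [311.4, 287.4], [293.2, 343.4], [213.6, 351.2], [146.1, 406.0], [420.9, 405.9]]
thick brass exp [197.8 248.3] finger pads row 330 [31, 29, 29, 28, 30, 25, 30, 29, 37, 25, 25, 139, 54, 54, 135, 143, 146, 145, 148, 148, 149, 148, 145, 145, 143, 150, 153, 154, 153, 154, 154, 155, 156, 156, 29, 24, 35, 30, 28, 27, 30, 27, 29, 28, 30, 27, 58, 124, 114]
```

Request:
{"method": "jog_arm", "body": {
  "jaw": [0.4,0.4,0.4],
  "delta_pos": [
    [-4,5.6,9.2],
    [-4.1,5.6,9.2],
    [0,0,0]
  ],
  "delta_rot": [
    [0,0,0],
    [0,0,0],
    [0,0,0]
  ]
}}

```text
time_s: 18.25
position: [625.7, 9.8, 144.8]
tcp_rot: [2.267, 0.001, 1.918]
force: [0.4, -0.3, -2.4]
finger_gap: 58.0
```

Request:
{"method": "jog_arm", "body": {
  "jaw": [0.4,0.4,0.4,0.4,0.4,0.4,0.4],
  "delta_pos": [
    [-3.5,3.5,4.1],
    [-3.5,3.5,4.1],
    [-3.5,3.5,4.1],
    [-3.5,3.5,4.1],
    [-3.5,3.5,4.1],
    [-3.5,3.4,4.1],
    [0,0,0]
  ],
  "delta_rot": [
    [0,0,0],
    [0,0,0],
    [0,0,0],
    [0,0,0],
    [0,0,0],
    [0,0,0],
    [0,0,0]
  ]
}}

```text
time_s: 18.95
position: [662.4, 1.9, 145.6]
tcp_rot: [2.267, 0.001, 1.919]
force: [-2.3, 0.2, -2.9]
finger_gap: 57.9
```

Run:
```python
from seat import *
from d import *
import pickle
tilt(); w=shot("wrist","w13.png"); s=shot("side","s13.png");t=shot("top","t13.png");pickle.dump((w,s,t),open("p13.pkl","wb")); C=centre(11.8,6.8)
print("C",C.round(1)); f=w["f"].astype(int)
print("w brass",[b.tolist() for b,a in brass(w["f"]) if 230<b[1]<320])
print("top brass",[(b.tolist(),onz(t,b,C[2]+7.5).round(1).tolist()) for b,a in brass(t["f"]) if 265<b[0]<300 and 170<b[1]<205])
for y in(-7,-4): print("rod exp",proj(w,(654.5,y,175)).round(1))
for r in (300,320,340,360): print(r,f[r,230:310:3].max(1).tolist())
```

```text
t 18.95 tcp [662.4   1.9 145.6] head -160.0 tilt 39.9 roll -0.1 j [ 0.04  0.18 -0.3  -0.79 -0.33 -0.6 ] F [-2.3  0.2 -2.9] gap 57.9
C [648.7  -2.4 147.5]
w brass [[78.9, 277.2], [453.8, 296.4], [210.8, 244.0], [528.3, 266.3], [311.3, 287.4]]
top brass [([276.0, 190.0], [629.7, 2.1, 155.0])]
rod exp [270.6 344.8]
rod exp [277.4 344.8]
300 [148, 148, 149, 149, 151, 128, 54, 53, 53, 52, 46, 151, 151, 145, 144, 145, 144, 141, 137, 129, 130, 140, 140, 144, 150, 150, 148]
320 [157, 158, 160, 156, 156, 153, 55, 50, 53, 53, 51, 135, 149, 147, 145, 143, 144, 143, 142, 140, 143, 147, 153, 154, 156, 156, 155]
340 [144, 144, 143, 143, 144, 144, 65, 53, 52, 56, 53, 55, 144, 145, 145, 145, 144, 143, 144, 146, 145, 147, 147, 147, 147, 146, 148]
360 [156, 156, 154, 154, 153, 154, 97, 50, 50, 53, 54, 48, 138, 149, 149, 148, 148, 148, 148, 149, 149, 150, 150, 152, 150, 151, 154]
```

Run:
```python
from seat import *
import pickle
w,s,t=pickle.load(open("p13.pkl","rb")); C=centre(11.8,6.8); f=w["f"]
tilt()
print("thick brass now (z124)",onz(w,(210.8,244.0),124).round(1),"C px",proj(w,C).round(1))
for r,wd,u in ((300,15.5,253.8),(340,17,256),(360,17.5,256)):
    for wid in (wd-.7,wd,wd+.7):
        d=w["R"]@np.linalg.inv(w["K"])@[u,r,1]; dep=w["K"][0,0]*8/wid; print(r,wid,(w["o"]+d*dep).round(1),end=' ')
    print()
cv2.imwrite("pics/f13.png",np.hstack([cv2.resize(f[200:400,170:390],(484,440),interpolation=cv2.INTER_CUBIC),cv2.resize(t["f"][150:220,250:300],(314,440),interpolation=cv2.INTER_CUBIC)])[:,:,::-1])
```

```text
t 19.1 tcp [661.3   2.2 145.2] head -160.0 tilt 39.9 roll -0.0 j [ 0.04  0.18 -0.3  -0.79 -0.33 -0.6 ] F [ 0.5 -0.4 -2.3] gap 57.9
thick brass now (z124) [692.6 -30.1 124. ] C px [285.8 277.2]
300 14.8 [691.8  -4.8 153. ] 300 15.5 [683.6  -7.1 153.9] 300 16.2 [676.1  -9.1 154.7] 
340 16.3 [681.4  -5.9 173.2] 340 17 [674.3  -7.9 173.2] 340 17.7 [667.8  -9.7 173.1] 
360 16.8 [679.5  -6.1 182. ] 360 17.5 [672.7  -8.  181.7] 360 18.2 [666.5  -9.8 181.3]
```

View pics/f13.png

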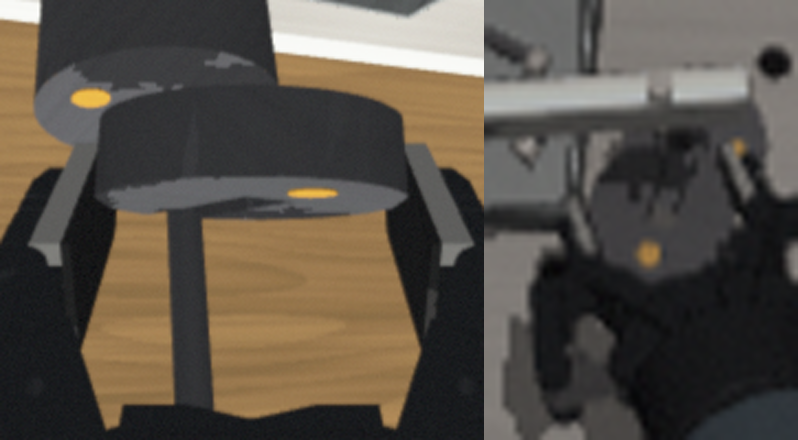

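View f13: the rod (column ~190) stands in front of the thin disc's rim, not in its slot. The rod caught the mouth's edge and the hanger is pushed about 27 mm at disc height (~0.23 rad, inside the limit). Backing off slowly, then re-measuring.

Request:
{"method": "jog_arm", "body": {
  "jaw": [0.4,0.4,0.4,0.4,0.4,0.4,0.4,0.4],
  "delta_pos": [
    [2.2,-2.2,-2.6],
    [2.4,-2.4,-2.8],
    [2.4,-2.4,-2.8],
    [2.4,-2.4,-2.8],
    [2.4,-2.4,-2.8],
    [2.4,-2.4,-2.8],
    [2.4,-2.4,-2.8],
    [2.4,-2.4,-2.8]
  ],
  "delta_rot": [
    [0,0,0],
    [0,0,0],
    [0,0,0],
    [0,0,0],
    [0,0,0],
    [0,0,0],
    [0,0,0],
    [0,0,0]
  ]
}}

```text
time_s: 19.9
position: [627.2, 10.0, 145.2]
tcp_rot: [2.267, 0.001, 1.92]
force: [-0.5, 0.3, -2.4]
finger_gap: 57.3
```

Request:
{"method": "jog_arm", "body": {
  "jaw": [0.4,0.4,0.4,0.4,0.4,0.4,0.4,0.4],
  "delta_pos": [
    [2.4,-2.4,-2.8],
    [2.4,-2.4,-2.8],
    [2.4,-2.4,-2.8],
    [0,0,0],
    [0,0,0],
    [0,0,0],
    [0,0,0],
    [0,0,0]
  ],
  "delta_rot": [
    [0,0,0],
    [0,0,0],
    [0,0,0],
    [0,0,0],
    [0,0,0],
    [0,0,0],
    [0,0,0],
    [0,0,0]
  ]
}}

```text
time_s: 20.7
position: [614.9, 12.9, 145.0]
tcp_rot: [2.267, 0.001, 1.919]
force: [-0.1, -0.1, -3.2]
finger_gap: 57.8
```

```bash
cat > look.py <<'E'
from seat import *
from d import *
def rodpx(w,r,u,half=45):
    g=w["f"][r].astype(int).max(1); a=max(int(u)-half,0); seg=(g[a:a+2*half]<66)&(g[a:a+2*half]>44)
    best=(0,0);st=None
    for i,v in enumerate(list(seg)+[False]):
        if v and st is None: st=i
        if not v and st is not None:
            if i-st>best[1]-best[0]: best=(st,i)
            st=None
    return a+(best[0]+best[1]-1)/2,best[1]-best[0]
def look(k,rx=654.5):
    tilt(); C=centre(11.8,6.8); print("C",C.round(1))
    for i in range(k):
        w=shot("wrist");t=shot("top")
        o=[]
        for r in (330,345,360):
            e=proj(w,(654.5,-4,175)); u,n=rodpx(w,r,e[0]); d=ray(w,(u,r)); q=(rx-w["o"][0])/d[0]; o.append((u,n,(w["o"]+q*d).round(1).tolist()))
        print(round(state()["time_s"],2),"rod",o[1:],"thickbrass",[onz(t,b,124).round(1).tolist() for b,a in brass(t["f"]) if np.linalg.norm(b-[286,184])<9],
         "w",[onz(w,b,124).round(1).tolist() for b,a in brass(w["f"]) if 235<b[1]<260 and 150<b[0]<230])
    return w,t
E
python3 -c "
from look import *
look(5)"
```

```text
t 20.7 tcp [614.9  12.9 145. ] head -160.0 tilt 39.9 roll -0.0 j [ 0.08  0.09 -0.41 -0.79 -0.29 -0.63] F [-0.1 -0.1 -3.2] gap 57.8
C [602.3   8.3 147.4]
20.8 rod [(229.0, 13, [654.5, -4.0, 175.1]), (228.5, 14, [654.5, -3.8, 182.4])] thickbrass [[655.1, -22.8, 124.0]] w [[651.5, -24.8, 124.0]]
20.9 rod [(231.5, 14, [654.5, -2.6, 175.1]), (230.5, 14, [654.5, -2.7, 182.4])] thickbrass [[652.5, -22.6, 124.0]] w [[648.6, -23.5, 124.0]]
21.0 rod [(233.0, 13, [654.5, -1.7, 175.0]), (232.0, 13, [654.5, -1.9, 182.4])] thickbrass [[649.0, -21.9, 124.0]] w [[644.8, -22.8, 124.0]]
21.1 rod [(234.0, 13, [654.5, -1.2, 175.1]), (232.5, 14, [654.5, -1.6, 182.4])] thickbrass [[647.7, -22.6, 124.0]] w [[642.9, -22.7, 124.0]]
21.2 rod [(233.5, 14, [654.5, -1.4, 175.1]), (232.5, 14, [654.5, -1.6, 182.5])] thickbrass [[647.7, -22.6, 124.0]] w [[642.4, -23.2, 124.0]]
```

Request:
{"method": "jog_arm", "body": {
  "jaw": [0.4,0.4,0.4,0.4,0.4,0.4,0.4,0.4],
  "delta_pos": [
    [0,0,0],
    [0,0,0],
    [0,0,0],
    [0,0,0],
    [0,0,0],
    [0,0,0],
    [0,0,0],
    [0,0,0]
  ],
  "delta_rot": [
    [0,0,0],
    [0,0,0],
    [0,0,0],
    [0,0,0],
    [0,0,0],
    [0,0,0],
    [0,0,0],
    [0,0,0]
  ]
}}

```text
time_s: 22.0
position: [614.7, 13.0, 145.1]
tcp_rot: [2.267, 0.001, 1.92]
force: [0.4, 0.1, -2.9]
finger_gap: 57.4
```

```bash
python3 -c "
from look import *
w,t=look(5)
C=centre(11.8,6.8)
# thin disc in wrist picture: widest columns; top-view disc outline
f=w['f'].astype(int)
for r in (255,262,270): print(r,'L',f[r,185:245:3].max(1).tolist(),'R',f[r,330:390:3].max(1).tolist())
print(proj(w,C).round(1)); u,v=proj(t,C+[0,0,7.5]); print('top C px',u.round(1),v.round(1))
for r in range(int(v)-14,int(v)+8,2): print(r,t['f'][r,int(u)-18:int(u)+19].max(1).tolist())
"
```

```text
t 22.0 tcp [614.7  13.  145.1] head -160.0 tilt 39.9 roll -0.0 j [ 0.08  0.09 -0.41 -0.79 -0.29 -0.63] F [ 0.4  0.1 -2.9] gap 57.4
C [602.1   8.4 147.4]
22.1 rod [(232.0, 13, [654.5, -2.3, 175.1]), (230.5, 14, [654.5, -2.6, 182.5])] thickbrass [[650.9, -22.6, 124.0]] w [[645.2, -23.9, 124.0]]
22.2 rod [(231.5, 14, [654.5, -2.5, 175.1]), (230.5, 14, [654.5, -2.6, 182.4])] thickbrass [[650.9, -22.6, 124.0]] w [[646.0, -23.9, 124.0]]
22.3 rod [(231.5, 14, [654.5, -2.5, 175.1]), (230.5, 14, [654.5, -2.6, 182.4])] thickbrass [[651.4, -22.9, 124.0]] w [[646.4, -23.8, 124.0]]
22.4 rod [(231.5, 14, [654.5, -2.5, 175.1]), (230.5, 14, [654.5, -2.6, 182.4])] thickbrass [[651.4, -22.9, 124.0]] w [[646.2, -23.8, 124.0]]
22.5 rod [(231.5, 14, [654.5, -2.5, 175.1]), (230.5, 14, [654.5, -2.6, 182.4])] thickbrass [[651.4, -22.9, 124.0]] w [[646.4, -23.8, 124.0]]
255 L [155, 154, 150, 128, 108, 106, 107, 105, 105, 107, 68, 48, 50, 50, 53, 51, 49, 51, 51, 52] R [50, 50, 50, 49, 52, 48, 50, 46, 162, 164, 162, 160, 157, 157, 156, 158, 158, 160, 163, 165]
262 L [158, 158, 158, 160, 160, 155, 158, 158, 160
[... 1411 characters left out ...]
 61, 72, 72, 71, 71, 65, 66, 67, 66, 68, 66, 35, 25, 83, 105, 54, 27, 33, 97]
200 [128, 128, 126, 123, 104, 65, 57, 66, 65, 66, 65, 65, 66, 66, 65, 65, 59, 89, 73, 73, 72, 71, 67, 67, 68, 67, 66, 67, 65, 59, 33, 40, 64, 29, 25, 25, 28]
202 [128, 125, 94, 76, 82, 106, 58, 67, 66, 67, 66, 66, 65, 67, 67, 66, 59, 69, 72, 73, 72, 69, 67, 66, 66, 66, 67, 67, 70, 67, 62, 58, 24, 24, 28, 26, 24]
204 [97, 93, 26, 29, 48, 108, 94, 30, 67, 67, 68, 67, 67, 67, 67, 68, 66, 68, 68, 70, 70, 68, 69, 68, 68, 68, 68, 66, 67, 66, 53, 60, 24, 25, 22, 22, 21]
206 [75, 72, 48, 39, 34, 74, 106, 61, 50, 67, 67, 66, 65, 66, 67, 69, 104, 84, 68, 68, 68, 67, 68, 68, 67, 67, 68, 68, 49, 52, 22, 26, 25, 25, 27, 17, 15]
```

Request:
{"method": "jog_arm", "body": {
  "jaw": [0.4,0.4,0.4],
  "delta_pos": [
    [-0.6,2.6,4],
    [-0.6,2.7,3.9],
    [0,0,0]
  ],
  "delta_rot": [
    [0,0,0],
    [0,0,0],
    [0,0,0]
  ]
}}

```text
time_s: 22.8
position: [624.8, 15.2, 144.0]
tcp_rot: [2.267, 0.001, 1.92]
force: [-0.1, -0.4, -2.5]
finger_gap: 57.9
```

Request:
{"method": "jog_arm", "body": {
  "jaw": [0.4,0.4,0.4,0.4,0.4,0.4],
  "delta_pos": [
    [-2.4,2,2.4],
    [-2.4,2,2.4],
    [-2.4,2,2.4],
    [-2.4,2,2.4],
    [-2.4,2,2.4],
    [0,0,0]
  ],
  "delta_rot": [
    [0,0,0],
    [0,0,0],
    [0,0,0],
    [0,0,0],
    [0,0,0],
    [0,0,0]
  ]
}}

```text
time_s: 23.4
position: [643.4, 8.8, 144.1]
tcp_rot: [2.267, 0.001, 1.919]
force: [-1.0, -0.3, -3.3]
finger_gap: 58.2
```

```bash
python3 -c "
from look import *
w,t=look(2)
print([b.tolist() for b,a in brass(w['f']) if 230<b[1]<300])"
```

```text
t 23.4 tcp [643.4   8.8 144.1] head -160.0 tilt 39.9 roll -0.1 j [ 0.06  0.15 -0.35 -0.79 -0.31 -0.61] F [-1.  -0.3 -3.3] gap 58.2
C [630.8   4.2 146.5]
23.5 rod [(249.0, 15, [654.5, -4.5, 173.8]), (248.5, 16, [654.5, -4.5, 180.2])] thickbrass [] w []
23.6 rod [(250.0, 15, [654.5, -3.6, 173.6]), (249.5, 16, [654.5, -3.6, 180.0])] thickbrass [] w []
[[80.6, 280.0], [430.8, 288.5], [213.0, 234.5], [496.4, 266.8], [311.5, 287.4]]
```

```bash
python3 -c "
from look import *
for i in range(3):
    w=shot('wrist'); print([onz(w,b,124).round(1).tolist() for b,a in brass(w['f']) if 200<b[0]<235 and 225<b[1]<260], [rodpx(w,r,255) for r in (310,330,350,370)], 'expected undisturbed', proj(w,(646.3,-23.8,124)).round(1), proj(w,(654.5,-2.6,175)).round(1))
B=onz(w,(311.5,287.4),154); C=centre(11.8,6.8); print('thin brass',B.round(1),C.round(1),np.degrees(np.arctan2(*(C-B)[1::-1])).round(1),np.linalg.norm((C-B)[:2]).round(1))
"
```

```text
[[647.1, -25.2, 124.0]] [(253.0, 15), (251.5, 16), (250.5, 16), (249.5, 16)] expected undisturbed [216.9 233.3] [251.7 348. ]
[[646.3, -24.8, 124.0]] [(253.0, 15), (252.0, 15), (251.0, 15), (249.5, 16)] expected undisturbed [216.8 233.3] [251.6 348. ]
[[646.1, -24.7, 124.0]] [(253.0, 15), (252.5, 16), (251.0, 15), (250.0, 17)] expected undisturbed [216.7 233.2] [251.6 347.9]
thin brass [601.9   4.7 154. ] [630.1   4.6 146.4] -0.2 28.2
```

The rod is inside the slot's mouth and the hanger is undisturbed. Continuing home.

Request:
{"method": "jog_arm", "body": {
  "jaw": [0.4,0.4,0.4,0.4,0.4,0.4,0.4],
  "delta_pos": [
    [-2.2,2.1,2.5],
    [-2.2,2.1,2.5],
    [-2.2,2,2.4],
    [-2.3,2,2.4],
    [-2.3,2,2.4],
    [-2.3,2,2.4],
    [0,0,0]
  ],
  "delta_rot": [
    [0,0,0],
    [0,0,0],
    [0,0,0],
    [0,0,0],
    [0,0,0],
    [0,0,0],
    [0,0,0]
  ]
}}

```text
time_s: 24.45
position: [665.8, 2.7, 144.0]
tcp_rot: [2.267, 0.001, 1.919]
force: [0.3, 0.2, -2.2]
finger_gap: 57.8
```

```bash
python3 -c "
from look import *
tilt(); C=centre(11.8,6.8); print(C.round(1))
for i in range(4):
    w=shot('wrist'); print([(b.tolist(),onz(w,b,124).round(1).tolist()) for b,a in brass(w['f']) if 190<b[0]<260 and 200<b[1]<260], [rodpx(w,r,280) for r in (310,330,350,370)], 'exp', proj(w,(646.3,-23.8,124)).round(1), proj(w,(654.5,-2.6,175)).round(1),proj(w,[C[0],C[1],175]).round(1))
"
```

```text
t 24.45 tcp [665.8   2.7 144. ] head -160.0 tilt 39.9 roll -0.1 j [ 0.04  0.19 -0.3  -0.79 -0.33 -0.6 ] F [ 0.3  0.2 -2.2] gap 57.8
[653.2  -1.9 146.4]
[([238.7, 220.3], [647.4, -24.7, 124.0])] [(282.0, 17), (281.0, 17), (280.5, 18), (280.0, 19)] exp [241.3 219.7] [281.5 349.1] [284.2 349.1]
[([238.3, 220.7], [647.5, -24.6, 124.0])] [(281.0, 17), (281.0, 17), (280.5, 18), (280.0, 19)] exp [240.8 220. ] [281.  349.2] [283.6 349.3]
[([238.3, 220.8], [647.3, -24.5, 124.0])] [(281.0, 17), (281.0, 17), (280.0, 17), (279.5, 18)] exp [240.4 220.3] [280.6 349.3] [283.2 349.4]
[([238.2, 220.9], [647.3, -24.5, 124.0])] [(281.0, 17), (280.5, 18), (280.0, 17), (279.5, 18)] exp [240.3 220.3] [280.4 349.3] [283.  349.4]
```

Request:
{"method": "jog_arm", "body": {
  "jaw": [0.4,0.4,0.4,0.4,0.4,0.4],
  "delta_pos": [
    [0,-1.9,1.6],
    [0,-1.9,1.6],
    [0,-1.9,1.6],
    [0,-1.9,1.6],
    [0,-1.1,0.9],
    [0,0,0]
  ],
  "delta_rot": [
    [0,0,0],
    [0,0,0],
    [0,0,0],
    [0,0,0],
    [0,0,0],
    [0,0,0]
  ]
}}

```text
time_s: 25.25
position: [665.3, 2.8, 132.3]
tcp_rot: [2.267, 0.001, 1.919]
force: [0.4, 0.2, -3.7]
finger_gap: 57.6
```

Request:
{"method": "jog_arm", "body": {
  "jaw": [0.4,0.4,0.4,0.4],
  "delta_pos": [
    [0,-1.1,0.9],
    [0,-1.1,0.9],
    [0,0,0],
    [0,0,0]
  ],
  "delta_rot": [
    [0,0,0],
    [0,0,0],
    [0,0,0],
    [0,0,0]
  ]
}}

```text
time_s: 25.65
position: [665.4, 2.8, 130.0]
tcp_rot: [2.267, 0.001, 1.919]
force: [0.2, 0.1, -3.3]
finger_gap: 57.9
```

```bash
python3 -c "
from look import *
tilt(); C=centre(11.8,6.8); print(C.round(1))
for i in range(2):
    w=shot('wrist'); print([(b.tolist(),onz(w,b,124).round(1).tolist()) for b,a in brass(w['f']) if 190<b[0]<270 and 200<b[1]<270], [rodpx(w,r,280) for r in (330,350,370)],'F',state()['force'].round(1))
"
```

```text
t 25.65 tcp [665.4   2.8 130. ] head -160.0 tilt 39.9 roll -0.1 j [ 0.02  0.21 -0.3  -0.86 -0.33 -0.52] F [ 0.2  0.1 -3.3] gap 57.9
[652.8  -1.7 132.3]
[] [(281.5, 18), (280.5, 18), (280.5, 18)] F [ 0.6 -0.9 -1.7]
[] [(281.0, 17), (280.5, 18), (280.0, 19)] F [-0.1  0.2 -2.8]
```

Request:
{"method": "jog_arm", "body": {
  "jaw": [0.4,0.4,0.4,0.4],
  "delta_pos": [
    [0,-1.0,0.8],
    [0,-1.0,0.8],
    [0,0,0],
    [0,0,0]
  ],
  "delta_rot": [
    [0,0,0],
    [0,0,0],
    [0,0,0],
    [0,0,0]
  ]
}}

```text
time_s: 26.15
position: [665.6, 2.8, 127.7]
tcp_rot: [2.266, 0.001, 1.919]
force: [-0.6, -0.9, -0.8]
finger_gap: 57.7
```

Request:
{"method": "jog_arm", "body": {
  "jaw": [0.4,0.4,0.4,0.4],
  "delta_pos": [
    [0,-1.0,0.8],
    [0,-0.6,0.5],
    [0,0,0],
    [0,0,0]
  ],
  "delta_rot": [
    [0,0,0],
    [0,0,0],
    [0,0,0],
    [0,0,0]
  ]
}}

```text
time_s: 26.55
position: [665.6, 2.8, 125.7]
tcp_rot: [2.266, 0.001, 1.919]
force: [0.2, 0.5, 1.7]
finger_gap: 58.2
```

```bash
python3 -c "
from look import *
tilt(); C=centre(11.8,6.8); print(C.round(1))
for i in range(5):
    w=shot('wrist'); print([rodpx(w,r,280) for r in (330,350,370)],'F',state()['force'].round(1))
"
```

```text
t 26.55 tcp [665.6   2.8 125.7] head -160.0 tilt 39.8 roll -0.1 j [ 0.02  0.21 -0.29 -0.88 -0.33 -0.5 ] F [0.2 0.5 1.7] gap 58.2
[653.   -1.8 128. ]
[(281.5, 18), (281.5, 18), (281.0, 19)] F [ 0.5 -0.4  1.8]
[(281.5, 18), (281.5, 18), (281.0, 19)] F [-0.2  0.2  1.7]
[(281.5, 18), (281.5, 18), (281.0, 19)] F [ 0.7 -0.6  0.9]
[(281.5, 18), (281.0, 17), (281.0, 19)] F [-0.1 -1.4  1.5]
[(281.5, 18), (281.0, 17), (281.0, 19)] F [0.3 0.1 2.4]
```

Seated (Fz turned from -3 to +1.6 N, centre z 128 as predicted). Ease up 1.4 mm, release and withdraw.

Request:
{"method": "jog_arm", "body": {
  "jaw": [0.4,0.4,0.72,0.8,0.9,1,1,1],
  "delta_pos": [
    [0,1.1,-0.9],
    [0,0,0],
    [0,0,0],
    [0,0,0],
    [0,0,0],
    [0,0,0],
    [0,0,0],
    [0,0,0]
  ],
  "delta_rot": [
    [0,0,0],
    [0,0,0],
    [0,0,0],
    [0,0,0],
    [0,0,0],
    [0,0,0],
    [0,0,0],
    [0,0,0]
  ]
}}

```text
time_s: 27.6
position: [665.2, 2.9, 126.6]
tcp_rot: [2.267, 0.001, 1.92]
force: [0.3, 0.1, -0.4]
finger_gap: 85.4
```

Request:
{"method": "jog_arm", "body": {
  "jaw": [1,1,1,1,1,1,1,1],
  "delta_pos": [
    [0,0,-5],
    [0,0,-10],
    [0,0,-20],
    [0,0,-30],
    [0,0,-30],
    [0,0,-30],
    [0,0,0],
    [0,0,0]
  ],
  "delta_rot": [
    [0,0,0],
    [0,0,0],
    [0,0,0],
    [0,0,0],
    [0,0,0],
    [0,0,0],
    [0,0,0],
    [0,0,0]
  ]
}}

```text
time_s: 28.4
position: [574.7, -30.0, 208.0]
tcp_rot: [2.265, 0.002, 1.919]
force: [0.5, 0.4, -0.2]
finger_gap: 85.4
```

```bash
python3 -c "
from look import *
tilt()
for i in range(4):
    t=shot('top');s=shot('side'); w=shot('wrist')
    print([(b.round(1).tolist(),onz(t,b,136).round(1).tolist(),onz(t,b,121).round(1).tolist()) for b,a in brass(t['f']) if 265<b[0]<300 and 170<b[1]<200],[b.tolist() for b,a in brass(s['f']) if 295<b[0]<335 and 190<b[1]<240],[b.tolist() for b,a in brass(w['f']) if 100<b[1]<300 and 180<b[0]<380])
    bt=[b for b,a in brass(t['f']) if 265<b[0]<300 and 170<b[1]<200]
for b in bt:
  for c,a in brass(w['f']):
    x,e=tri([(t,b),(w,c)])
    if max(e)<3 and 90<x[2]<160: print(x.round(1),np.round(e,1))
cv2.imwrite('pics/fin.png',np.hstack([cv2.resize(w['f'][100:310,170:390],(440,420),interpolation=cv2.INTER_CUBIC),cv2.resize(t['f'][155:215,250:300],(350,420),interpolation=cv2.INTER_CUBIC)])[:,:,::-1])
"
```

```text
t 28.4 tcp [574.7 -30.  208. ] head -160.0 tilt 39.8 roll -0.1 j [-0.01 -0.05 -0.41 -0.66 -0.45 -0.73] F [ 0.5  0.4 -0.2] gap 85.4
[([275.9, 189.1], [635.7, 3.1, 136.0], [638.6, 3.6, 121.0])] [[307.5, 215.5]] [[297.7, 197.5], [360.3, 298.0]]
[([275.9, 189.1], [635.7, 3.1, 136.0], [638.6, 3.6, 121.0])] [[307.5, 215.5]] [[297.9, 198.2], [360.3, 298.3]]
[([275.9, 189.1], [635.7, 3.1, 136.0], [638.6, 3.6, 121.0])] [[307.5, 215.5]] [[298.0, 197.9], [360.4, 298.2]]
[([275.9, 189.1], [635.7, 3.1, 136.0], [638.6, 3.6, 121.0])] [[307.5, 215.5]] [[298.1, 197.3], [360.5, 298.0]]
[635.8   3.2 135.2] [0.1 0.1]
```

```bash
python3 -c "
from h import *
print(close_job())"
```

```text
the job is handed in; nothing more can be done
None
```

I loaded both slotted weights onto the hanger, released them, and handed the job in at about 29 s of the 66 s allowed. No verdict came back.

- **Order and position:** The thick weight sits on the foot and the thin one on top of it. After release the thin weight's brass plug measured (635.8, 3.2, 135.2) in the top and wrist views. That puts its top face at the expected seat height (about 136). Its centre comes out at about (655, -3), where the rod was measured.
- **Slots:** The thick slot faces about +77° and the thin slot about -17° to -22°. That makes them about 95° apart, against the 70° needed.
- **Release:** The wrist force passed through zero as each weight was lowered, so each rested on the hanger before I let go. The plug positions stayed steady over four looks at the end, and the robot was clear.

**What went wrong or stayed unchecked:**
- **First try with the thin weight:** The rod caught the edge of the slot mouth and the hanger was pushed to about 0.23 rad (limit 0.4). I backed off slowly, waited for it to settle and corrected the slot angle. The second try went in without disturbing the hanger.
- **Rod position:** The top and wrist views disagreed on it by 2 to 4 mm sideways.
- **Final check:** The thick weight's plug is hidden under the thin weight, so I last measured it directly just before lowering the thin one. My last close-up could not be shown because the picture limit was reached, so the final state is confirmed by numbers only.
- **Bystanders:** I did not check their positions at the end. The planned paths kept clear of them, and I saw no force suggesting a touch.

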